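Nest three parts scoops on the spring-catch hook

ROBOT

A 6-joint arm with a two-finger parallel gripper is mounted at the origin on the work surface. World frame = base frame: x ahead of the robot, y to its left, z up, the work surface at z = 0. Lengths are in m, angles in rad, forces in N, time in s.
With the tool pointing down it reaches from about 0.375 to 0.9 m from the base axis. Payload 3.1 kg.
Tool frame: the origin (TCP) lies midway between the tips of the shut fingers; the grasp point (between the pads) lies pinch_z behind it (pinch_z is the distance from the TCP to the grasp point, in m); y points along the fingers, z is the direction in which the jaws open and shut, and the axes are right-handed (so a half turn about y gives the same grasp; the last joint's range is limited). The gripper opens to 87 mm and grips with 3 to 60 N. Pads are 19 mm wide; open, the fingers measure 117 mm over their backs; the gripper's body (75 mm by 190 mm) begins 51 mm behind the grasp point.
Start: joints at [1.075, 0.527, 1.433, -0, 1.181, -0.178], TCP at [0.195, 0.594, 0.223] pointing down, gripper open.
Joint ranges: [-3.08, 3.08], [-0.75, 2.2], [0.22, 2.44], [-1.43, 4.57], [0, 2.65], [-2.85, 2.85]. Speed limits (rad/s): [2.79, 2.79, 3.14, 3.14, 3.14, 3.14].

INTERFACE

Orientations are given as a unit quaternion [x, y, z, w].
In Python, from rig import get_obs, camera, hand_in, pinch_z gives the robot as it stands. The module is installed in compiled form; this text tells all that it offers.
- The arm moves only by the tool arm_command, never from a script. Its argument "plan" is a list of rows, each a list of 2 entries, a list of its own where there are three numbers: the shift along the world's x, y, z in units of 25 mm (1.0 is 25 mm), then the turn about the world's z in units of 5 degrees (1.0 is 5 degrees). A call has 1 to 5 rows; each row is the pose to reach, as a shift and turn from the pose commanded when the call began; what a row does not reach only later rows make up. A row lasts 1/10 s, in which the tool goes at most 50 mm and 8.59 degrees, less where a joint would pass 70% of its speed; a pose out of reach is approached as far as the arm can. A call with a gripper value outside its range is refused whole. "fingers" is the opening, from -1 (shut) to 1 (fully open), set as the call begins (left out, the last holds). The fingers move at their own pace and stop on an object; "force" is the grip in N (left out, the last holds). Time passes only in rows, so rows that repeat a pose let the fingers close. It gives the time, the measured TCP pose, the force and the opening at its end, in the units of the state.
- get_obs(): the state, without advancing time (a new reading comes with each control period).
- camera(name): name is "scene" or "top"; returns a dict with "pixels" (400x640x3 uint8, red, green, blue), "camera_matrix" (3x3 intrinsics, pixels), "R" (3x3) and "t" (3): a world point X has camera coordinates R X + t. Camera axes: x right, y down, z forward; pixel columns grow to the right and rows downward; lengths in m; the calibration is good to about 2 mm. A picture is of the moment at which its call begins. There is no depth.
- hand_in(): hands the job in, once; it reports no verdict.
The state is a dict: "time": time; "q": joint angles; "joint_velocities": joint speeds; "joint_torque": joint torques, N m; "position": TCP position; "tool_rot": TCP orientation; "ft_force": force on the tool from outside, world axes, zero at the start; "moment": the same for the moment, N m; "grip_width": finger opening in m.
Only numpy, scipy, OpenCV 4.12 (cv2) and the standard library are available. Lean on these libraries where they do the work, as an engineer would, in place of code of your own. Each camera call takes 0.05 s, during which the arm holds its last target.

TASK

Hang the three metal parts scoops on the hook of the stand by the eyes in their handles, largest first, then the middle one, then the smallest, pushing each eye past the hook's spring catch so that it cannot come off. They must end up nested, each smaller bowl inside the larger one, hanging still; leave the scale, tape roll, carton and parts bin where they are.

Things in the scene. Friction and masses are not known exactly. Their poses are not given: they have to be found in the camera images.
- hook: Fixed hook stand. Origin on the bench under the crook, z up, hook opens to -x. Base 100 x 110 x 12 mm centred at x = +65 mm, post 16 mm thick, 237 mm high at x = +60 mm. A 9 mm round bar runs from the post (height 225 mm) down to the crook (0, 0, 215), then rises straight at 55 degrees from level, to -x, for 75 mm to its tip. Rest plate for bowls: face at x = +20, 70 mm wide, heights 65 to 130 mm.
- crook (a point): The bend of the hook, on the bar's centre line, 215 mm above the bench; axes as hook. The scoops' eyes come to hang here.
- hook_tip (a point): Free tip of the rising bar, on its centre line, 75 mm from the crook, at (-43, 0, +61) mm from it; axes as hook.
- catch (a joint): Spring catch: wire 30 mm long, 4 mm thick, hinged on the rising bar's upper side 66 mm from the crook, flaring off the bar by 36 degrees towards the crook (free end 42 mm from the crook along the bar). 0 rad = sprung out, grows to 0.62 folded. Spring 0.12 N m/rad, preload 0.06 N m. An eye pushed down the bar folds it about 0.3 rad (3 to 10 N); then it springs back behind the eye.
- scoop_l: Largest aluminium scoop, 130 g: tapered bowl 100 mm wide, 36 mm deep, open upward as it lies. Origin at the centre of the bowl's underside, z out of the mouth, x along the handle to the eye. Flat handle 14 mm wide, 6 mm thick, top flush with the rim; at its end a round eye, hole 20 mm, outside 32 mm, 6 mm thick, centre 120 mm from the bowl's axis.
- scoop_l_eye (a point): Centre of the largest scoop's eye, at (120, 0, 33) mm in the scoop's frame; same axes.
- scoop_l_grip (a point): Middle of the largest scoop's handle thickness, 34 mm from the eye's centre, at (86, 0, 33) mm: a good place to pinch the 14 mm wide handle.
- scoop_l_mouth (a point): Centre of the largest bowl's mouth, at (0, 0, 36) mm in the scoop's frame.
- scoop_m: Middle scoop, about 100 g: as the largest but the bowl 80 mm wide and 30 mm deep. Same handle, eye 120 mm from the bowl's axis, same origin and axes.
- scoop_m_eye (a point): Centre of the middle scoop's eye, at (120, 0, 27) mm in the scoop's frame.
- scoop_m_grip (a point): Pinch place on the middle scoop's handle, at (86, 0, 27) mm.
- scoop_m_mouth (a point): Centre of the middle bowl's mouth, at (0, 0, 30) mm.
- scoop_s: Smallest scoop, about 70 g: as the largest but the bowl 62 mm wide and 25 mm deep. Same handle, eye 120 mm from the bowl's axis, same origin and axes.
- scoop_s_eye (a point): Centre of the smallest scoop's eye, at (120, 0, 22) mm in the scoop's frame.
- scoop_s_grip (a point): Pinch place on the smallest scoop's handle, at (86, 0, 22) mm.
- scoop_s_mouth (a point): Centre of the smallest bowl's mouth, at (0, 0, 25) mm.
- scale: Bystander: grey bench scale with a steel pan, 220 x 200 x 56 mm, origin under its centre.
- tape_roll: Bystander: roll of packing tape lying flat, 100 mm wide, 48 mm high, origin under its centre.
- carton: Bystander: closed cardboard carton 120 x 160 x 90 mm, origin under its centre.
- parts_bin: Bystander: open grey plastic bin 140 x 100 x 60 mm, origin under its centre.
There are look-alikes about, which are no part of the job. Leave any black look-alike of the scoop_s alone.

How it is judged:
By the outcome, as a careful person would: the job done as asked, in the order asked, and still so for the second after the job is handed in, with the robot touching nothing.
It also fails if it takes over 72 s, if anything falls off the work surface, if the arm or the gripper's body presses on something with over 40 N, if the wrist force passes 120 N, or if a joint passes its speed limit or range.

## Working session

There is one attempt and no reset: what is moved stays moved. The work goes in short steps, Python scripts to look and compute and a tool call to move; the robot and the scene stay as the last step left them, time stands still between calls to the robot, and variables do not carry over. Pictures are saved under pics/ and viewed, and the job is handed in when it is done.

Besides the shell and the picture viewer there is one more tool, called in YAML: its name, and indented under it one key for each argument. arm_command: Moves the arm, as the interface text tells. Its arguments: {"type":"object","properties":{"plan":{"type":"array"},"fingers":{"type":"number"},"force":{"type":"number"}},"required":["plan"]}

```bash
mkdir -p pics
python3 - <<'E'
from rig import get_obs,camera,pinch_z
import cv2,numpy as np
print(pinch_z); o=get_obs(); print(o)
for n in("scene","top"):
    c=camera(n); cv2.imwrite(f"pics/{n}0.png",c["pixels"][:,:,::-1]); print(n,c["camera_matrix"],c["R"],c["t"])
E
```

```text
0.0187
{'time': 0.0, 'q': array([ 1.07549899e+00,  5.28461362e-01,  1.43390229e+00,  4.13530530e-06,
        1.18137450e+00, -1.78490390e-01]), 'joint_velocities': array([ 2.75798263e-03, -1.14152774e-03,  1.16684606e-03,  7.46977132e-05,
       -1.07373269e-03,  1.55837052e-03]), 'joint_torque': array([ 8.24344243e-04, -4.40035915e+01, -1.76596177e+01,  6.35028072e-02,
        5.80092939e-02, -1.37900233e-04]), 'position': array([0.19432289, 0.59325851, 0.22157458]), 'tool_rot': array([ 0.69896904, -0.11179285,  0.11128881, -0.69753813]), 'ft_force': array([0.27419553, 0.13311191, 0.55481414]), 'moment': array([ 0.01159896, -0.01171794,  0.03298761]), 'grip_width': 0.08696174586506653}
scene [[404.75685359   0.         311.95511236]
 [  0.         404.75685359 193.28708767]
 [  0.           0.           1.        ]] [[-0.62544001  0.77998054  0.02133448]
 [ 0.47879515  0.40523204 -0.77880819]
 [-0.61610064 -0.47688296 -0.62689923]] [ 0.3963052  -0.14276831  1.6423374 ]
top [[382.7738401    0.         320.72115583]
 [  0.         382.7738401  203.99705885]
 [  0.           0.           1.        ]] [[ 0.01462896 -0.99980106  0.01355852]
 [-0.98724603 -0.01659247 -0.15833499]
 [ 0.15852846 -0.01106932 -0.98729236]] [-0.05426294  0.59010272  1.23026813]
```

View pics/scene0.png

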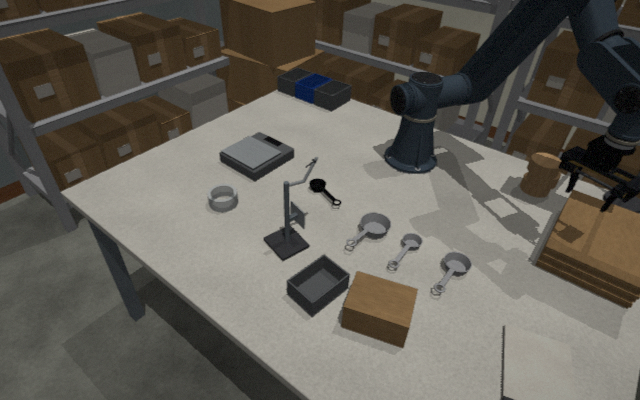

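View pics/top0.png

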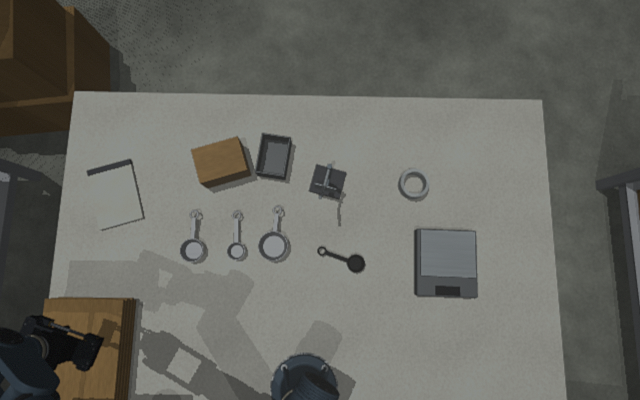

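```bash
cat > h.py <<'E'
import numpy as np,cv2
from rig import get_obs,camera
def snap(name,tag):
    c=camera(name); im=c["pixels"][:,:,::-1].copy(); cv2.imwrite(f"pics/{tag}.png",im); np.savez(f"{tag}.npz",K=c["camera_matrix"],R=c["R"],t=c["t"]); return im
def crop(tag,x,y,w,h,s,out):
    im=cv2.imread(f"pics/{tag}.png")[y:y+h,x:x+w]; cv2.imwrite(f"pics/{out}.png",cv2.resize(im,None,fx=s,fy=s,interpolation=cv2.INTER_CUBIC))
def ray(tag,u,v):
    c=np.load(tag+".npz"); d=c["R"].T@np.linalg.inv(c["K"])@np.array([u,v,1.]); return -c["R"].T@c["t"],d
def onz(tag,u,v,z):
    o,d=ray(tag,u,v); return o+d*(z-o[2])/d[2]
def proj(tag,X):
    c=np.load(tag+".npz"); p=c["K"]@(c["R"]@np.asarray(X,float)+c["t"]); return p[:2]/p[2]
def two(t1,p1,t2,p2):
    o1,d1=ray(t1,*p1);o2,d2=ray(t2,*p2);d1/=np.linalg.norm(d1);d2/=np.linalg.norm(d2)
    s=np.linalg.lstsq(np.c_[d1,-d2],o2-o1,rcond=None)[0];a=o1+s[0]*d1;b=o2+s[1]*d2
    return (a+b)/2,np.linalg.norm(a-b)
E
python3 - <<'E'
from h import *
snap("scene","s1");snap("top","t1")
crop("t1",170,195,130,75,6,"t1a");crop("t1",300,150,60,80,7,"t1b");crop("s1",255,145,80,115,5,"s1b");crop("s1",335,205,145,95,5,"s1a")
E
```

```text
(no output)
```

View pics/t1a.png

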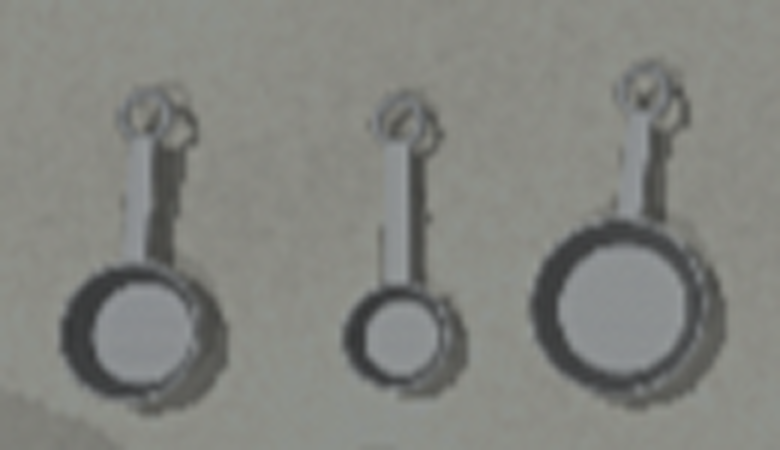

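View pics/t1b.png

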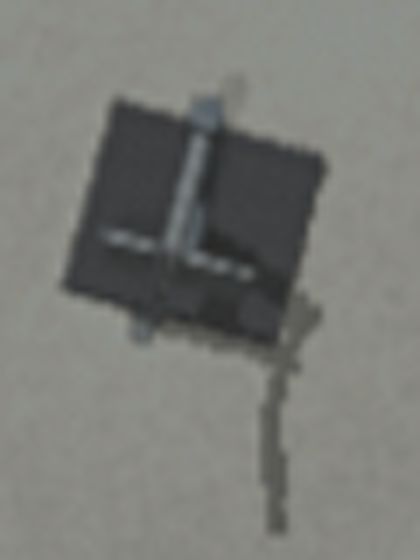

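View pics/s1b.png

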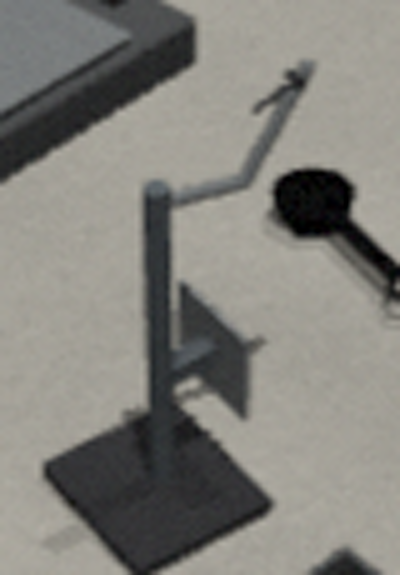

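View pics/s1a.png

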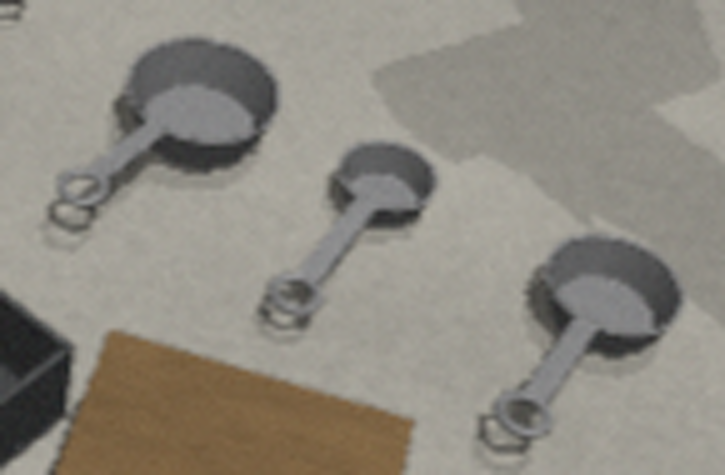

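Run:
```python
from h import *
P=lambda x0,y0,s,X,Y:(x0+(X+.5)/s-.5,y0+(Y+.5)/s-.5)
T=lambda X,Y:P(170,195,6,X,Y); H=lambda X,Y:P(300,150,7,X,Y); S=lambda X,Y:P(335,205,5,X,Y); SH=lambda X,Y:P(255,145,5,X,Y)
for n,e,m,se,z in(("L",(645,90),(618,305),(82,187),.036),("M",(147,112),(130,332),(523,410),.030),("S",(404,118),(392,337),(294,295),.025)):
    E=onz("t1",*T(*e),z);B=onz("t1",*T(*m),z);d=E-B
    print(n,E.round(4),B.round(4),"len",np.linalg.norm(d).round(4),"yaw",np.degrees(np.arctan2(d[1],d[0])).round(1),"scene eye",onz("s1",*S(*se),z).round(4), two("t1",T(*e),"s1",S(*se)))
c=[onz("t1",*H(*p),.012) for p in((118,100),(325,160),(280,340),(67,290))]
print(np.round(c,4),np.mean(c,0),[np.linalg.norm(c[i]-c[i-1]).round(3) for i in range(4)])
for i in (1,2,3,0): 
    d=c[i]-c[i-1];print(np.degrees(np.arctan2(d[1],d[0])))
print("post top",onz("t1",*H(207,103),.237), "scene",onz("s1",*SH(157,188),.237))
print("tip",two("t1",H(143,335),"s1",SH(309,65)),onz("t1",*H(143,335),.276),onz("s1",*SH(309,65),.276))
print("crook sc",onz("s1",*SH(243,183),.215))
c=[onz("s1",*SH(*p),.012) for p in((45,468),(140,572),(271,505),(165,402))];print(np.mean(c,0),np.round(c,4))
```

```text
L [0.5713 0.101  0.036 ] [0.4514 0.1119 0.036 ] len 0.1204 yaw -5.2 scene eye [0.5755 0.1028 0.036 ] (array([0.57197962, 0.10114191, 0.03214   ]), np.float64(0.0006057015502095994))
M [0.5551 0.3793 0.03  ] [0.4328 0.3804 0.03  ] len 0.1223 yaw -0.5 scene eye [0.5553 0.3798 0.03  ] (array([0.55506531, 0.37959867, 0.02960065]), np.float64(0.0003820070701196718))
S [0.5547 0.2369 0.025 ] [0.4324 0.2375 0.025 ] len 0.1223 yaw -0.3 scene eye [0.5589 0.2406 0.025 ] (array([0.5550435 , 0.23845299, 0.02017452]), np.float64(0.0012874040135721387))
[[ 0.7382 -0.0283  0.012 ]
 [ 0.7093 -0.1317  0.012 ]
 [ 0.6181 -0.11    0.012 ]
 [ 0.6413 -0.0048  0.012 ]] [ 0.6767066  -0.06870559  0.012     ] [np.float64(0.1), np.float64(0.107), np.float64(0.094), np.float64(0.108)]
-105.5863682820519
166.58223908614042
77.54869198382423
-13.657542823098957
post top [ 0.67686378 -0.06545748  0.237     ] scene [ 0.67489436 -0.06455815  0.237     ]
tip (array([ 0.57245992, -0.04035462,  0.27615982]), np.float64(0.00042385191647605454)) [ 0.57236927 -0.04017936  0.276     ] [ 0.57235823 -0.04069547  0.276     ]
crook sc [ 0.61844488 -0.04996899  0.215     ]
[ 0.68269635 -0.06488528  0.012     ] [[ 7.156e-01 -1.267e-01  1.200e-02]
 [ 7.416e-01 -2.430e-02  1.200e-02]
 [ 6.502e-01  6.000e-04  1.200e-02]
 [ 6.233e-01 -1.091e-01  1.200e-02]]
```

```bash
cat >> h.py <<'E'
from scipy.spatial.transform import Rotation as Ro
CR=np.array([.617,-.0503,.215]);HY=np.radians(-13.6)
def hk(x,z,y=0): # hook frame point rel crook -> world
    return CR+np.array([np.cos(HY)*x-np.sin(HY)*y,np.sin(HY)*x+np.cos(HY)*y,z])
def st():
    o=get_obs();R=Ro.from_quat(o["tool_rot"]).as_matrix();jy=np.degrees(np.arctan2(R[1,2],R[0,2]))
    print("t",round(o["time"],2),"tcp",o["position"].round(4),"jaw",round(jy,2),"down",R[:,1].round(3),"F",o["ft_force"].round(1),"w",round(o["grip_width"],4),"q",o["q"].round(2));return o,jy
def go(tgt,yaw=None):
    o,jy=st();d=(np.asarray(tgt)-o["position"])/.025
    dy=0 if yaw is None else ((yaw+90-jy+90)%180-90)
    print("shift",d.round(2),"turn",round(dy/5,2), "alt",round(dy/5+(36 if dy<0 else -36),2))
E
python3 - <<'E'
from h import *
E=np.array([.5713,.1012]);B=np.array([.4514,.1119]);u=(E-B)/np.linalg.norm(E-B)
g=E-u*.054;print(g)
go([*g,.12],-5.2); go([*g,.016],-5.2)
E
```

```text
[0.51751375 0.10599994]
t 0.2 tcp [0.1945 0.5935 0.2219] jaw 71.85 down [-0.001 -0.001 -1.   ] F [-0.   0.8 -0.3] w 0.0865 q [ 1.08  0.53  1.43 -0.    1.18 -0.18]
shift [ 12.92 -19.5   -4.08] turn 2.59 alt -33.41
t 0.2 tcp [0.1945 0.5935 0.2219] jaw 71.85 down [-0.001 -0.001 -1.   ] F [-0.   0.8 -0.3] w 0.0865 q [ 1.08  0.53  1.43 -0.    1.18 -0.18]
shift [ 12.92 -19.5   -8.24] turn 2.59 alt -33.41
```

arm_command:
  plan:
    - [[12.9, -19.5, -2], 2.6]
    - [[12.9, -19.5, -2], 2.6]
    - [[12.9, -19.5, -2], 2.6]
    - [[12.9, -19.5, -2], 2.6]
    - [[12.9, -19.5, -2], 2.6]
  fingers: 1
  force: 40

```text
time: 0.7
position: [0.3322, 0.3854, 0.2012]
tool_rot: [-0.706, 0.031, -0.032, 0.706]
ft_force: [1.1, -0.3, -0.3]
grip_width: 0.087
```

Run:
```python
from h import *
go([.5175,.106,.1],-5.2)
```

```text
t 0.7 tcp [0.3322 0.3854 0.2012] jaw 84.89 down [ 0.  0. -1.] F [ 1.1 -0.3 -0.3] w 0.087 q [ 0.64  0.4   1.74 -0.    1.   -0.84]
shift [  7.41 -11.18  -4.05] turn -0.02 alt 35.98
```

arm_command:
  plan:
    - [[7.4, -11.2, -3], 0]
    - [[7.4, -11.2, -3], 0]
    - [[7.4, -11.2, -3], 0]
    - [[7.4, -11.2, -3], 0]
    - [[7.4, -11.2, -3], 0]

```text
time: 1.2
position: [0.467, 0.1817, 0.1465]
tool_rot: [-0.706, 0.032, -0.032, 0.706]
ft_force: [0.7, 0.8, 0.4]
grip_width: 0.0864
```

arm_command:
  plan:
    - [[1, -1.5, -1], 0]
    - [[1, -1.5, -1], 0]
    - [[1, -1.5, -1], 0]

```text
time: 1.5
position: [0.491, 0.1449, 0.121]
tool_rot: [-0.706, 0.034, -0.032, 0.706]
ft_force: [0.0, -0.2, 0.8]
grip_width: 0.0871
```

Run:
```python
from h import *
go([.5175,.106,.016],-5.2)
```

```text
t 1.5 tcp [0.491  0.1449 0.121 ] jaw 84.67 down [-0.002  0.    -1.   ] F [ 0.  -0.2  0.8] w 0.0871 q [ 0.07  0.53  1.81  0.    0.8  -1.41]
shift [ 1.06 -1.56 -4.2 ] turn 0.03 alt -35.97
```

arm_command:
  plan:
    - [[1.06, -1.56, 0], 0]
    - [[1.06, -1.56, -1.5], 0]
    - [[1.06, -1.56, -3], 0]
    - [[1.06, -1.56, -4.2], 0]
    - [[1.06, -1.56, -4.2], 0]

```text
time: 2.0
position: [0.514, 0.1084, 0.0142]
tool_rot: [0.706, -0.034, 0.028, -0.706]
ft_force: [-0.7, -0.2, 0.3]
grip_width: 0.0866
```

Run:
```python
from h import *
go([.5175,.106,.016],-5.2)
snap("scene","s2");snap("top","t2")
crop("t2",220,170,110,100,6,"t2a");crop("s2",310,150,150,120,5,"s2a")
```

```text
t 2.0 tcp [0.514  0.1084 0.0142] jaw 84.96 down [-0.008  0.    -1.   ] F [-0.7 -0.2  0.3] w 0.0866 q [-0.01  0.74  1.82  0.    0.59 -1.49]
shift [ 0.14 -0.1   0.07] turn -0.03 alt 35.97
```

View pics/s2a.png

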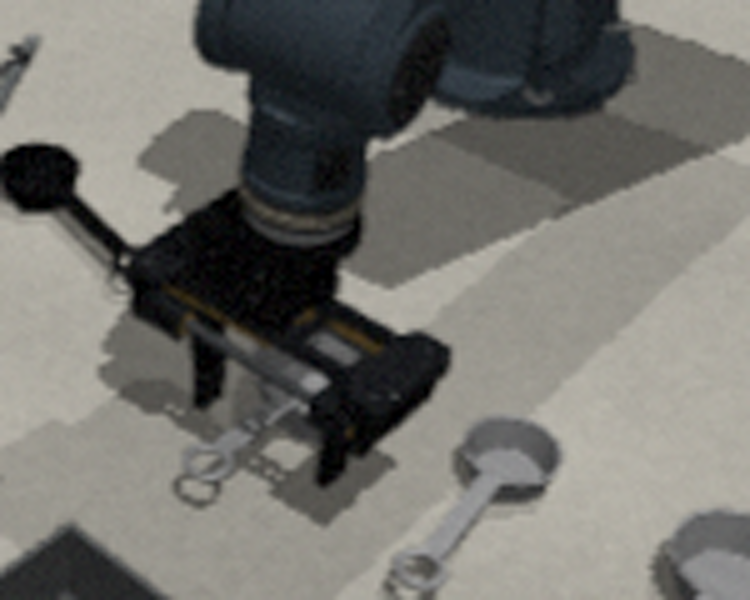

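The fingers straddle the largest scoop's handle, near (290,410) in the crop; closing.

arm_command:
  plan:
    - [[0, 0, 0], 0]
    - [[0, 0, 0], 0]
    - [[0, 0, 0], 0]
    - [[0, 0, 0], 0]
    - [[0, 0, 0], 0]
  fingers: -1
  force: 40

```text
time: 2.6
position: [0.5178, 0.1069, 0.0173]
tool_rot: [-0.706, 0.032, -0.032, 0.706]
ft_force: [-1.0, 0.1, -0.4]
grip_width: 0.0551
```

arm_command:
  plan:
    - [[0, 0, 0], 0]
    - [[0, 0, 0], 0]
    - [[0, 0, 0.5], 0]
    - [[0, 0, 2], 0]
    - [[0, 0, 4], 0]

```text
time: 3.1
position: [0.5158, 0.1068, 0.1166]
tool_rot: [0.706, -0.034, 0.03, -0.706]
ft_force: [1.3, 0.5, 0.5]
grip_width: 0.0147
```

arm_command:
  plan:
    - [[0, 0, 2], 0]
    - [[0, 0, 4], 0]
    - [[0, 0, 6], 0]
    - [[0, 0, 8], 0]
    - [[0, 0, 8], 0]

```text
time: 3.6
position: [0.5215, 0.1071, 0.3254]
tool_rot: [-0.706, 0.026, -0.038, 0.707]
ft_force: [0.0, 0.7, -0.5]
grip_width: 0.0004
```

Run:
```python
from h import *
st();snap("scene","s3");snap("top","t3");st()
crop("t3",220,140,130,130,4,"t3a");crop("s3",290,80,150,120,5,"s3a")
```

```text
t 3.6 tcp [0.5215 0.1071 0.3254] jaw 84.87 down [ 0.017 -0.    -1.   ] F [ 0.   0.7 -0.5] w 0.0004 q [-0.01  0.28  1.54  0.    1.3  -1.49]
t 3.7 tcp [0.5177 0.107  0.3188] jaw 84.85 down [ 0.004 -0.    -1.   ] F [ 0.6  0.5 -0.5] w 0.0005 q [-0.01  0.29  1.55 -0.    1.3  -1.49]
```

View pics/s3a.png

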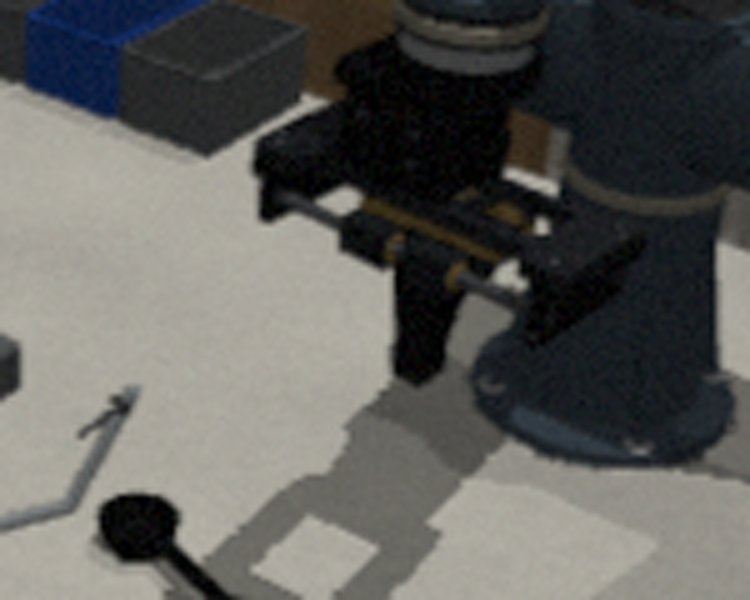

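View pics/t3a.png

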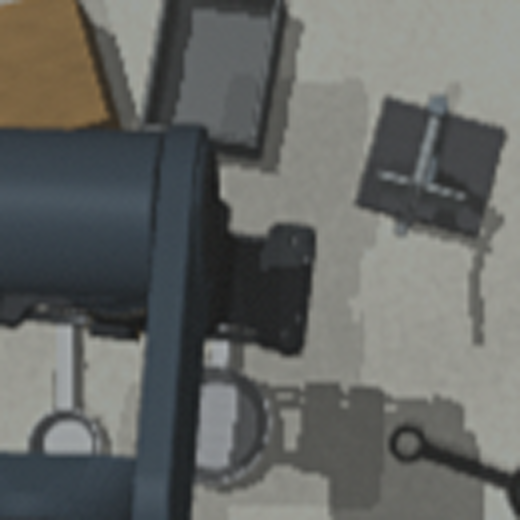

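arm_command:
  plan:
    - [[0, 0, -2], 0]
    - [[0, 0, -4], 0]
    - [[0, 0, -6], 0]
    - [[0, 0, -8], 0]
    - [[0, 0, -8], 0]
  fingers: 0.2

```text
time: 4.2
position: [0.5096, 0.1068, 0.1085]
tool_rot: [0.707, -0.04, 0.024, -0.706]
ft_force: [-1.5, -0.5, 0.1]
grip_width: 0.0329
```

Run:
```python
from h import *
st();snap("scene","s4");st()
crop("s4",310,150,150,120,5,"s4a")
```

```text
t 4.2 tcp [0.5096 0.1068 0.1085] jaw 84.83 down [-0.022  0.    -1.   ] F [-1.5 -0.5  0.1] w 0.0329 q [-0.01  0.57  1.78 -0.    0.82 -1.49]
t 4.25 tcp [0.5129 0.1069 0.1124] jaw 84.83 down [-0.014  0.    -1.   ] F [ 0.6 -0.5 -0.3] w 0.0364 q [-0.01  0.56  1.78 -0.    0.82 -1.49]
```

View pics/s4a.png

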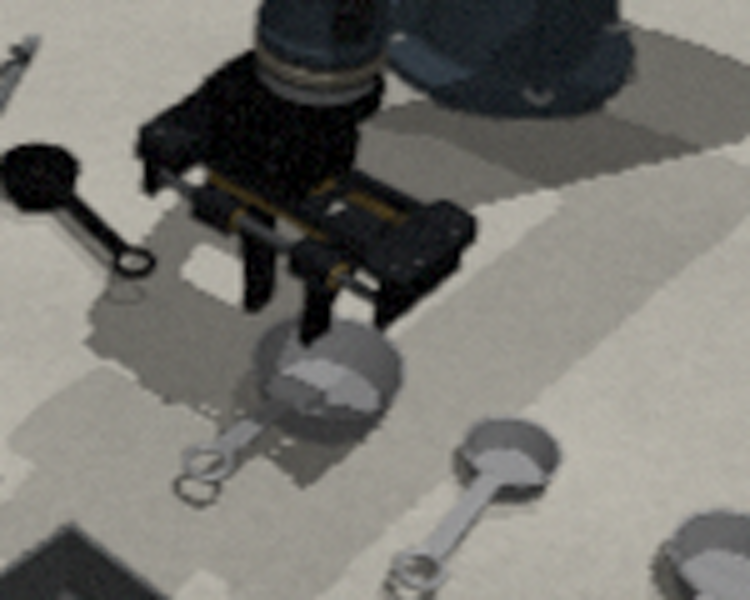

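The scoop lies where it was, with its eye at (208,462) in both crops. I'm going down again and will wait for the fingers to close fully.

arm_command:
  plan:
    - [[0, 0, 0], 0]
    - [[0, 0, -1], 0]
    - [[0, 0, -2.5], 0]
    - [[0, 0, -4], 0]
    - [[0, 0, -4], 0]

```text
time: 4.75
position: [0.5169, 0.1069, 0.0162]
tool_rot: [0.706, -0.033, 0.031, -0.706]
ft_force: [-0.3, -0.7, -0.3]
grip_width: 0.0518
```

arm_command:
  plan:
    - [[0, 0, 0], 0]
    - [[0, 0, 0], 0]
    - [[0, 0, 0], 0]
    - [[0, 0, 0], 0]
    - [[0, 0, 0], 0]
  fingers: -1

```text
time: 5.25
position: [0.5182, 0.107, 0.0179]
tool_rot: [-0.706, 0.031, -0.032, 0.706]
ft_force: [-0.1, -0.5, -0.3]
grip_width: 0.0204
```

arm_command:
  plan:
    - [[0, 0, 0], 0]
    - [[0, 0, 0], 0]
    - [[0, 0, 0], 0]
    - [[0, 0, 0], 0]
    - [[0, 0, 0], 0]

```text
time: 5.75
position: [0.5182, 0.1069, 0.017]
tool_rot: [-0.706, 0.031, -0.032, 0.706]
ft_force: [1.3, 0.2, 4.8]
grip_width: 0.0132
```

arm_command:
  plan:
    - [[0, 0, 0.3], 0]
    - [[0, 0, 1], 0]
    - [[0, 0, 2.5], 0]
    - [[0, 0, 4.2], 0]
    - [[0, 0, 6], 0]

```text
time: 6.25
position: [0.5159, 0.107, 0.1674]
tool_rot: [0.706, -0.033, 0.03, -0.706]
ft_force: [0.9, -0.4, -1.0]
grip_width: 0.0136
```

arm_command:
  plan:
    - [[0, 0, 1.7], 0]
    - [[0, 0, 3.4], 0]
    - [[0, 0, 4.6], 0]
    - [[0, 0, 5], 0]
    - [[0, 0, 5], 0]

```text
time: 6.75
position: [0.5176, 0.1071, 0.2925]
tool_rot: [-0.706, 0.031, -0.032, 0.706]
ft_force: [0.4, -0.7, -1.9]
grip_width: 0.0131
```

Run:
```python
from h import *
st();snap("scene","s5");snap("top","t5");st()
crop("t5",220,140,130,130,4,"t5a");crop("s5",290,80,150,120,5,"s5a")
# eye target above tip d=88, hook +x offset 1.5mm ; grip 54 back; 
d=.088
eye=hk(-.574*d+.0015,.819*d); print("eye",eye, "tip px",proj("t5",hk(-.043,.061)),proj("s5",hk(-.043,.061)),proj("s5",hk(0,0)))
```

```text
t 6.75 tcp [0.5176 0.1071 0.2925] jaw 84.86 down [ 0.002  0.    -1.   ] F [ 0.4 -0.7 -1.9] w 0.0131 q [-0.01  0.32  1.59  0.    1.24 -1.49]
t 6.85 tcp [0.516  0.107  0.2899] jaw 84.85 down [-0.004  0.    -1.   ] F [ 0.   0.9 -1. ] w 0.0129 q [-0.01  0.32  1.59  0.    1.24 -1.49]
eye [ 0.56936225 -0.03877521  0.287072  ] tip px [320.0189207  196.41005128] [315.91323697 158.09703496] [303.43488659 180.92065834]
```

View pics/s5a.png

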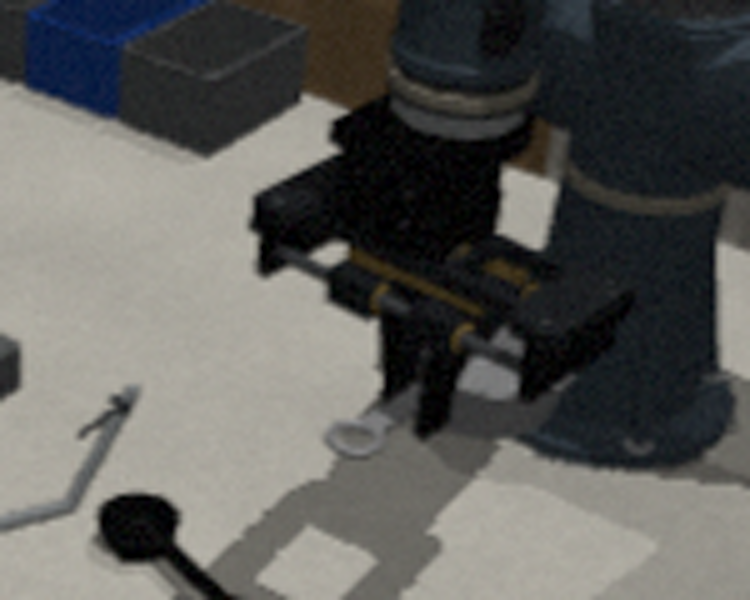

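View pics/t5a.png

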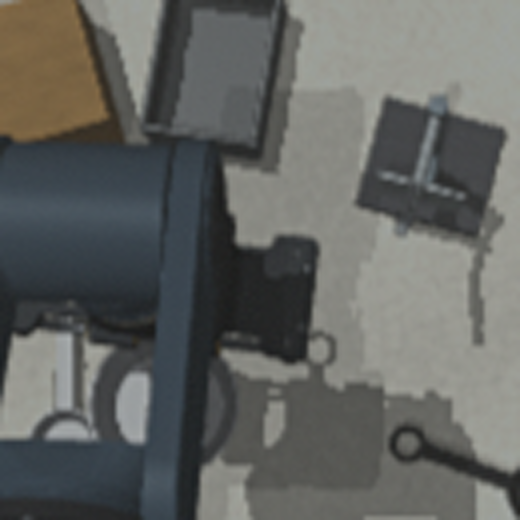

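Run:
```python
from h import *
P=lambda x0,y0,s,X,Y:(x0+(X+.5)/s-.5,y0+(Y+.5)/s-.5)
e=P(220,140,4,320,349);s=P(290,80,5,356,436)
print(two("t5",e,"s5",s)); print(onz("t5",*e,.306),onz("s5",*s,.306))
b=P(220,140,4,165,405);print(onz("t5",*b,.31))
# predicted from gripper
print(proj("t5",[.5713,.101,.306]),proj("s5",[.5713,.101,.306]),proj("t5",[.4514,.1119,.306]))
```

```text
(array([0.48522771, 0.03247381, 0.23417241]), np.float64(0.038812830259257865))
[0.48757812 0.01242797 0.306     ] [0.56660669 0.10084549 0.306     ]
[0.44910722 0.11196866 0.31      ]
[267.03066276 194.9554042 ] [359.85318428 167.61528513] [261.1519156  240.09117825]
```

View pics/t5.png

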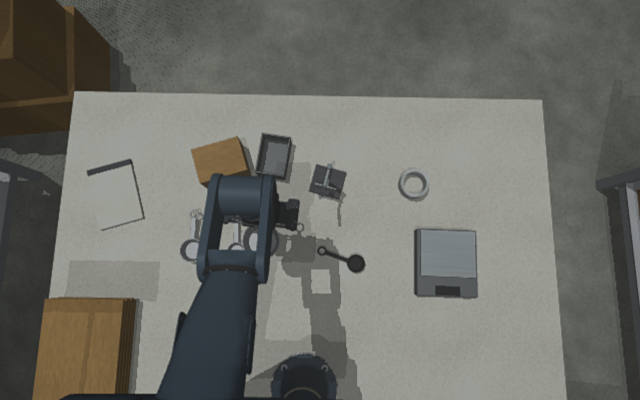

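In the top view, the ring at (300,227) is the shadow of the eye on the bench. The bowl sits at the predicted pixel (261,240) and the scene view shows the eye within 1 px, so the scoop is held level. Next I move to above the tip.

arm_command:
  plan:
    - [[0, -1, 0], -0.5]
    - [[0, -2.5, 0], -1]
    - [[0, -4, 0], -1.5]
    - [[0, -5, 0], -1.7]
    - [[0, -5.3, 0], -1.7]

```text
time: 7.35
position: [0.5164, -0.0276, 0.2891]
tool_rot: [-0.702, 0.087, -0.083, 0.702]
ft_force: [-0.7, 0.4, -1.1]
grip_width: 0.0134
```

arm_command:
  plan:
    - [[0, 0, 0], 0]
    - [[0, 0, 0], 0]

```text
time: 7.55
position: [0.5168, -0.0246, 0.2905]
tool_rot: [-0.702, 0.085, -0.083, 0.703]
ft_force: [0.5, 0.3, -0.2]
grip_width: 0.013
```

Run:
```python
from h import *
d=.088
eye=hk(-.574*d+.0015,.819*d);tgt=eye-np.array([.0525,-.0127,.016])
go(tgt,-13.6)
snap("scene","s6");snap("top","t6")
crop("t6",260,140,90,90,6,"t6a");crop("s6",270,110,120,100,6,"s6a")
```

```text
t 7.55 tcp [ 0.5168 -0.0246  0.2905] jaw 76.36 down [-0.003  0.002 -1.   ] F [ 0.5  0.3 -0.2] w 0.013 q [-0.26  0.3   1.61  0.    1.23 -1.6 ]
shift [ 0.   -0.06 -0.78] turn 0.01 alt -35.99
```

View pics/s6a.png

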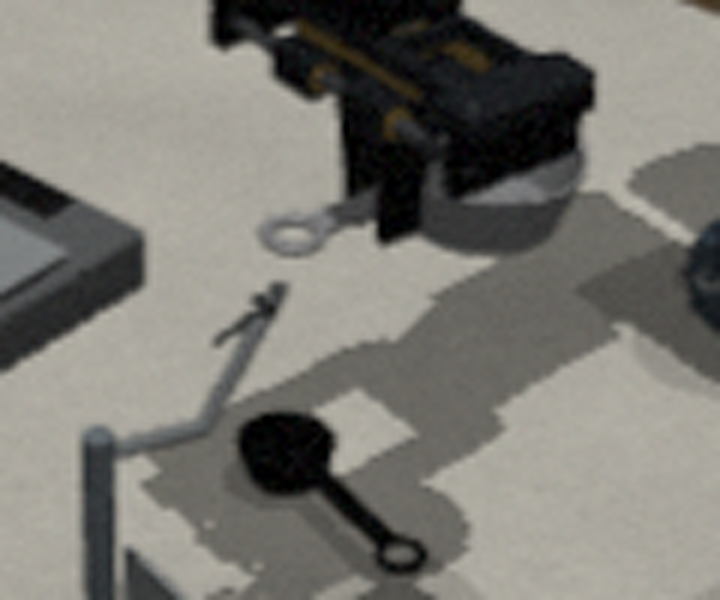

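View pics/t6a.png

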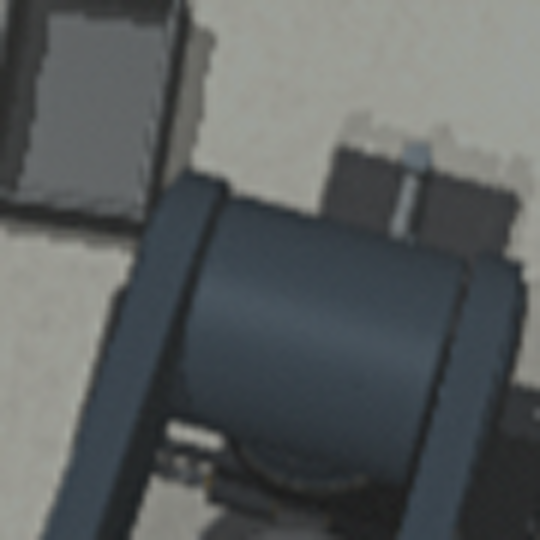

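Run:
```python
from h import *
P=lambda x0,y0,s,X,Y:(x0+(X+.5)/s-.5,y0+(Y+.5)/s-.5)
e=P(270,110,6,294,235);t=P(270,110,6,281,287)
print("meas",e,t,"pred",proj("s6",[.5693,-.0373,.3065]),proj("s6",hk(-.043,.061)))
print(onz("s6",*e,.3065),onz("s6",*t,.276))
```

```text
meas (318.5833333333333, 148.75) (316.4166666666667, 157.41666666666666) pred [318.36318523 148.36013474] [315.91323697 158.09703496]
[ 0.57047112 -0.03561387  0.3065    ] [ 0.57160317 -0.04123076  0.276     ]
```

Predicted and measured pixels agree to within 1 px, so I start onto the tip slowly and watch the force.

arm_command:
  plan:
    - [[0, -0.08, -0.4], 0]
    - [[0, -0.08, -0.8], 0]
    - [[0.2, -0.13, -1.1], 0]
    - [[0.4, -0.18, -1.4], 0]
    - [[0.5, -0.2, -1.55], 0]

```text
time: 8.15
position: [0.5298, -0.0304, 0.252]
tool_rot: [-0.702, 0.085, -0.083, 0.702]
ft_force: [-4.3, 1.4, 2.7]
grip_width: 0.0132
```

arm_command:
  plan:
    - [[0, 0, 0], 0]

```text
time: 8.25
position: [0.53, -0.0305, 0.2523]
tool_rot: [-0.702, 0.085, -0.083, 0.702]
ft_force: [-1.8, 0.7, -0.6]
grip_width: 0.0129
```

Run:
```python
from h import *
st()
snap("scene","s7")
crop("s7",280,120,90,75,8,"s7a")
```

```text
t 8.25 tcp [ 0.53   -0.0305  0.2523] jaw 76.35 down [-0.002  0.001 -1.   ] F [-1.8  0.7 -0.6] w 0.0129 q [-0.27  0.37  1.63  0.    1.15 -1.6 ]
```

View pics/s7a.png

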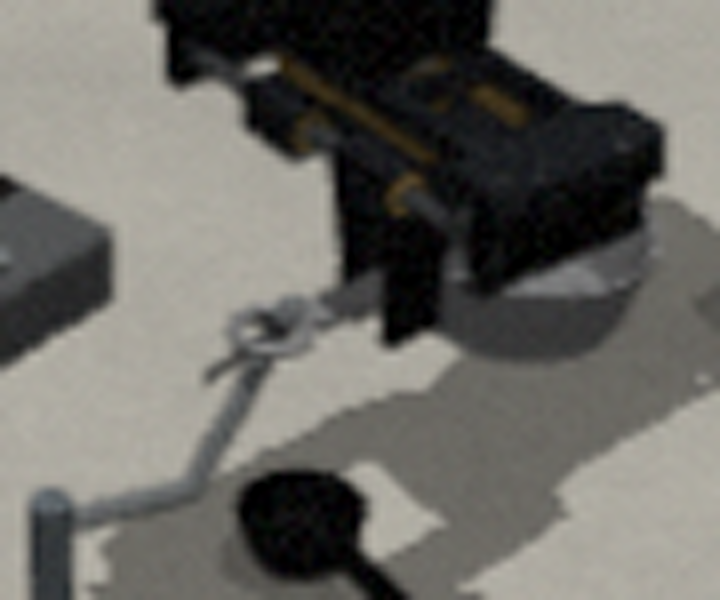

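The tip is through the eye at (270,325) in the crop. Continuing along the bar.

arm_command:
  plan:
    - [[0.12, -0.04, -0.25], 0]
    - [[0.26, -0.08, -0.5], 0]
    - [[0.4, -0.12, -0.75], 0]
    - [[0.55, -0.15, -1], 0]
    - [[0.7, -0.18, -1.2], 0]

```text
time: 8.8
position: [0.5441, -0.034, 0.2222]
tool_rot: [-0.702, 0.087, -0.081, 0.702]
ft_force: [-7.6, 1.8, 0.6]
grip_width: 0.0132
```

arm_command:
  plan:
    - [[0, 0, 0], 0]

```text
time: 8.9
position: [0.5446, -0.0341, 0.2216]
tool_rot: [-0.702, 0.087, -0.081, 0.703]
ft_force: [-5.6, 0.9, -1.4]
grip_width: 0.0136
```

Run:
```python
from h import *
o,_=st(); e=o["position"]+np.array([.0525,-.0127,.016]);print(e,"rel",e-CR)
snap("scene","s8")
crop("s8",280,120,90,75,8,"s8a")
```

```text
t 8.9 tcp [ 0.5446 -0.0341  0.2216] jaw 76.36 down [-0.007  0.002 -1.   ] F [-5.6  0.9 -1.4] w 0.0136 q [-0.27  0.43  1.63  0.    1.1  -1.6 ]
[ 0.59708637 -0.04683076  0.23763394] rel [-0.01991363  0.00346924  0.02263394]
```

View pics/s8a.png

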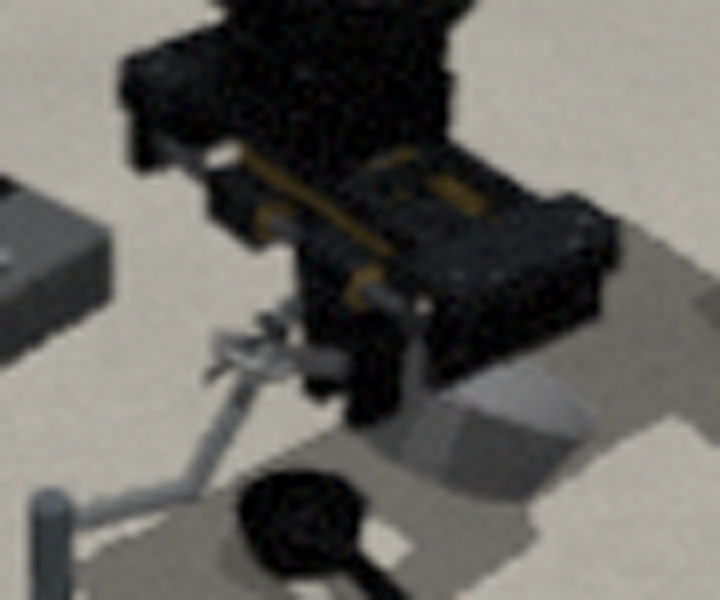

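The scoop has pivoted in the grip: the bowl is drooping and the eye is stopped at the catch, (250,350) in the crop. The 54 mm lever is too long. I'll withdraw, level the scoop on the bench, and regrip nearer the eye with 60 N.

arm_command:
  plan:
    - [[-0.35, 0.09, 0.6], 0]
    - [[-0.7, 0.17, 1.2], 0]
    - [[-1.1, 0.27, 1.8], 0]
    - [[-1.5, 0.36, 2.5], 0]
    - [[-2, 0.5, 3.5], 0]
  force: 60

```text
time: 9.45
position: [0.4972, -0.0226, 0.3106]
tool_rot: [-0.702, 0.084, -0.084, 0.702]
ft_force: [0.4, 0.4, -0.9]
grip_width: 0.0129
```

Run:
```python
from h import *
o,_=st()
snap("scene","s9")
crop("s9",280,90,120,100,6,"s9a")
```

```text
t 9.45 tcp [ 0.4972 -0.0226  0.3106] jaw 76.33 down [-0.001  0.    -1.   ] F [ 0.4  0.4 -0.9] w 0.0129 q [-0.27  0.25  1.63 -0.    1.26 -1.6 ]
```

View pics/s9a.png

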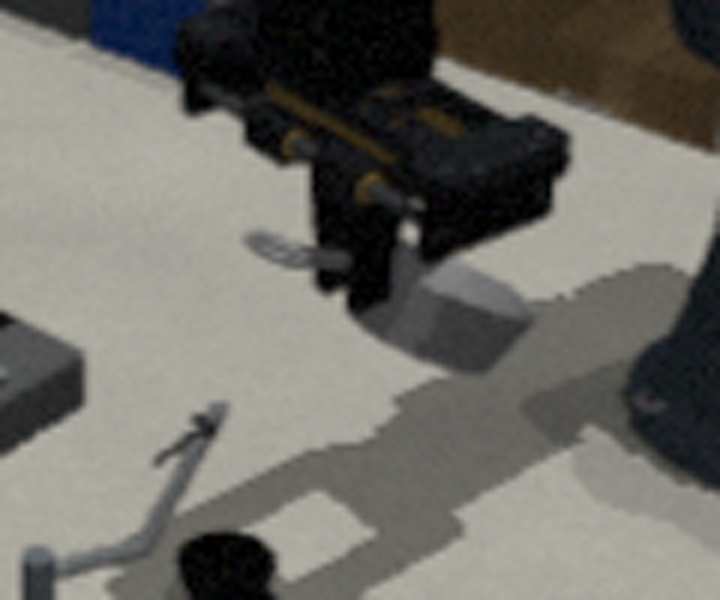

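arm_command:
  plan:
    - [[0.2, 1.7, -0.5], 0]
    - [[0.4, 3.5, -1.5], 0]
    - [[0.7, 5.2, -3], 0]
    - [[0.7, 5.2, -5], 0]
    - [[0.7, 5.2, -6.5], 0]

```text
time: 10.0
position: [0.516, 0.1092, 0.1468]
tool_rot: [-0.702, 0.082, -0.084, 0.702]
ft_force: [0.2, -0.4, -1.3]
grip_width: 0.0131
```

arm_command:
  plan:
    - [[0, 0, -1.5], 0]
    - [[0, 0, -3], 0]
    - [[0, 0, -3.2], 0]
    - [[0, 0, -3.2], 0]

```text
time: 10.4
position: [0.515, 0.1074, 0.0674]
tool_rot: [0.702, -0.085, 0.084, -0.702]
ft_force: [-0.2, -0.1, -0.5]
grip_width: 0.0128
```

Run:
```python
from h import *
o,_=st()
snap("scene","s10")
crop("s10",310,130,120,100,6,"s10a")
```

```text
t 10.4 tcp [0.515  0.1074 0.0674] jaw 76.34 down [-0.001 -0.    -1.   ] F [-0.2 -0.1 -0.5] w 0.0128 q [-0.01  0.64  1.81 -0.    0.7  -1.34]
```

View pics/s10a.png

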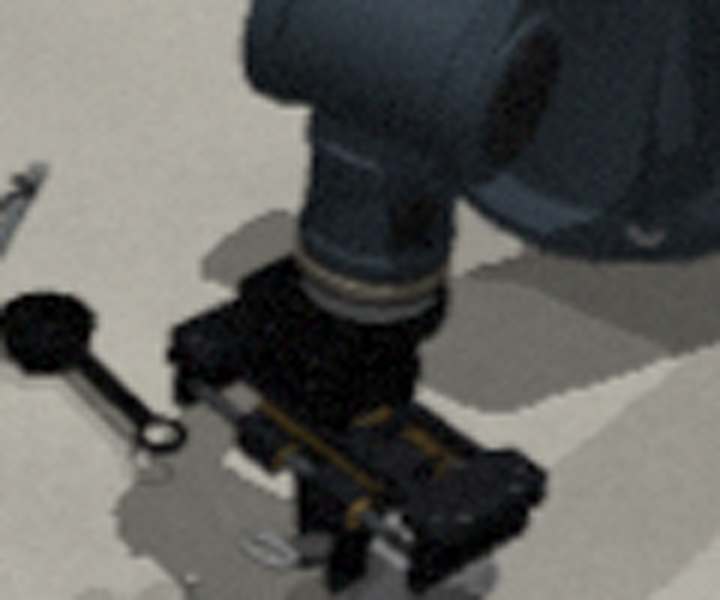

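arm_command:
  plan:
    - [[0, 0, -0.4], 0]
    - [[0, 0, -0.8], 0]
    - [[0, 0, -1.2], 0]
    - [[0, 0, -1.6], 0]
    - [[0, 0, -2], 0]
  force: 4

```text
time: 10.95
position: [0.5149, 0.1075, 0.0173]
tool_rot: [0.702, -0.084, 0.084, -0.702]
ft_force: [0.4, -0.6, -0.0]
grip_width: 0.014
```

arm_command:
  plan:
    - [[0, 0, 0], 0]
    - [[0, 0, 0], 0]
    - [[0, 0, 0], 0]
    - [[0, 0, 0], 0]
  fingers: 0

```text
time: 11.35
position: [0.5151, 0.1075, 0.0183]
tool_rot: [-0.702, 0.084, -0.084, 0.702]
ft_force: [-0.5, 0.5, 0.9]
grip_width: 0.0378
```

Run:
```python
from h import *
o,_=st()
snap("scene","s11");snap("top","t11")
crop("s11",300,150,150,120,5,"s11a");crop("t11",230,170,90,100,6,"t11a")
```

```text
t 11.35 tcp [0.5151 0.1075 0.0183] jaw 76.35 down [ 0. -0. -1.] F [-0.5  0.5  0.9] w 0.0378 q [-0.01  0.73  1.82 -0.    0.59 -1.34]
```

View pics/s11a.png

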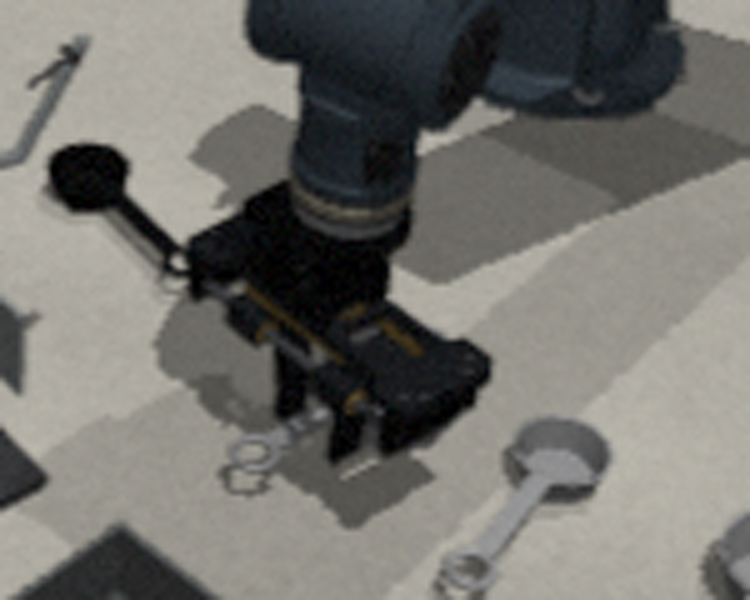

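View pics/t11a.png

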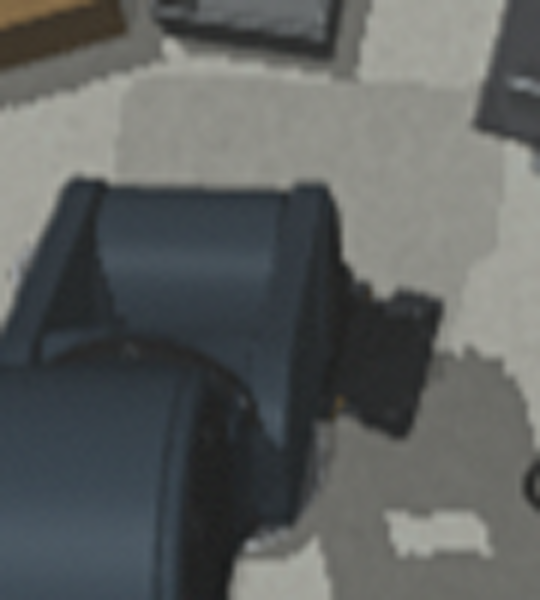

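Run:
```python
from h import *
P=lambda x0,y0,s,X,Y:(x0+(X+.5)/s-.5,y0+(Y+.5)/s-.5)
e=onz("s11",*P(300,150,5,251,452),.035);print(e, e[:2]-[.515,.1075])
e0=onz("s11",*P(310,150,5,208,462),.035);print("orig eye same method",e0)
```

```text
[0.56998489 0.09473144 0.035     ] [ 0.05498489 -0.01276856]
orig eye same method [0.57421358 0.10275113 0.035     ]
```

arm_command:
  plan:
    - [[0.3, -0.08, -0.1], 0]
    - [[0.7, -0.17, -0.1], 0]
    - [[0.7, -0.17, -0.1], 0]

```text
time: 11.75
position: [0.5357, 0.1027, 0.0158]
tool_rot: [-0.702, 0.083, -0.086, 0.702]
ft_force: [0.2, 0.2, 0.2]
grip_width: 0.0435
```

arm_command:
  plan:
    - [[0, 0, 0], 0]
    - [[0, 0, 0], 0]
    - [[0, 0, 0], 0]
    - [[0, 0, 0], 0]
    - [[0, 0, 0], 0]
  fingers: -1
  force: 60

```text
time: 12.25
position: [0.5323, 0.1033, 0.0156]
tool_rot: [0.702, -0.084, 0.084, -0.702]
ft_force: [-0.6, 0.6, -0.5]
grip_width: 0.013
```

arm_command:
  plan:
    - [[0, 0, 0], 0]
    - [[0, 0, 0], 0]
    - [[0, 0, 0.3], 0]
    - [[0, 0, 1.5], 0]
    - [[0, 0, 3], 0]

```text
time: 12.75
position: [0.5313, 0.1031, 0.0903]
tool_rot: [0.702, -0.085, 0.083, -0.702]
ft_force: [1.1, 0.3, -0.8]
grip_width: 0.0127
```

arm_command:
  plan:
    - [[0, 0, 2], 0]
    - [[0, 0, 4], 0]
    - [[0, 0, 6], 0]
    - [[0, 0, 8], 0]
    - [[0, 0, 8], 0]

```text
time: 13.25
position: [0.537, 0.1033, 0.2989]
tool_rot: [-0.701, 0.078, -0.09, 0.703]
ft_force: [1.0, -0.6, -1.5]
grip_width: 0.0128
```

Run:
```python
from h import *
o,_=st()
snap("scene","s12");o,_=st()
crop("s12",300,80,120,100,6,"s12a")
d=.09
tgt=hk(-.574*d+.001-.036,.819*d-.018);go(tgt,-13.6)
print(proj("s12",o["position"]+[.035,-.0085,.018]))
```

```text
t 13.25 tcp [0.537  0.1033 0.2989] jaw 76.37 down [ 0.018 -0.    -1.   ] F [ 1.  -0.6 -1.5] w 0.0128 q [-0.01  0.33  1.54 -0.    1.25 -1.35]
t 13.3 tcp [0.5347 0.1033 0.2951] jaw 76.36 down [ 0.01 -0.   -1.  ] F [-0.1 -0.4 -1.8] w 0.0127 q [-0.01  0.33  1.55 -0.    1.25 -1.35]
t 13.3 tcp [0.5347 0.1033 0.2951] jaw 76.36 down [ 0.01 -0.   -1.  ] F [-0.1 -0.4 -1.8] w 0.0127 q [-0.01  0.33  1.55 -0.    1.25 -1.35]
shift [-0.08 -5.33 -0.98] turn 0.01 alt -35.99
[358.43224693 164.20009618]
```

View pics/s12a.png

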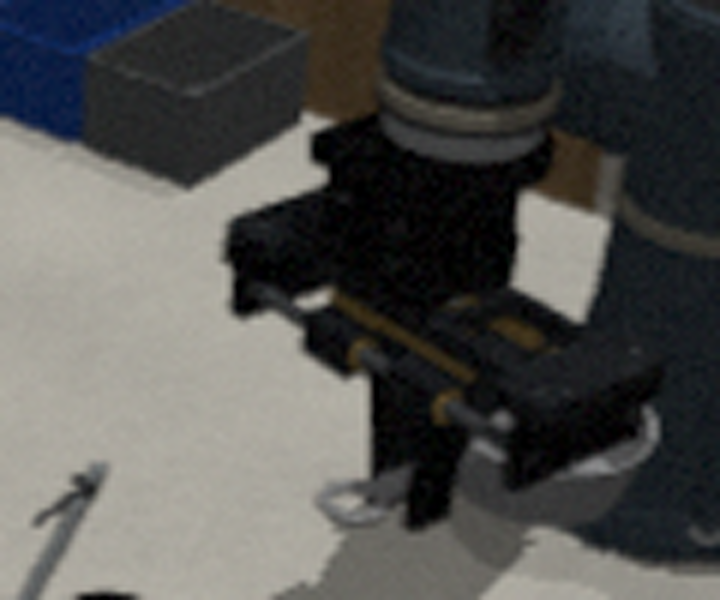

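arm_command:
  plan:
    - [[0, -1, 0], 0]
    - [[0, -2.7, 0], 0]
    - [[0, -4.3, 0], 0]
    - [[0, -5.33, 0], 0]
    - [[0, -5.33, 0], 0]

```text
time: 13.8
position: [0.5316, -0.0329, 0.2888]
tool_rot: [0.702, -0.087, 0.084, -0.702]
ft_force: [-0.5, 1.3, -0.5]
grip_width: 0.0131
```

arm_command:
  plan:
    - [[0, 0, 0], 0]
    - [[0, 0, 0], 0]

```text
time: 14.0
position: [0.5318, -0.0289, 0.2896]
tool_rot: [-0.702, 0.085, -0.083, 0.702]
ft_force: [-0.3, -0.1, -1.0]
grip_width: 0.0127
```

Run:
```python
from h import *
snap("scene","s13")
crop("s13",270,110,120,100,6,"s13a")
d=.088
tgt=hk(-.574*d+.001-.036,.819*d-.018);go(tgt,-13.6);o,_=st()
print(proj("s13",o["position"]+[.035,-.0085,.018]),proj("s13",hk(-.043,.061)))
```

```text
t 14.05 tcp [ 0.5319 -0.0288  0.2899] jaw 76.42 down [-0.002  0.001 -1.   ] F [0.3 0.8 0.2] w 0.013 q [-0.26  0.33  1.58  0.    1.24 -1.6 ]
shift [ 0.08 -0.06 -0.83] turn -0.0 alt 36.0
t 14.05 tcp [ 0.5319 -0.0288  0.2899] jaw 76.42 down [-0.002  0.001 -1.   ] F [0.3 0.8 0.2] w 0.013 q [-0.26  0.33  1.58  0.    1.24 -1.6 ]
[318.90903005 147.57878587] [315.91323697 158.09703496]
```

View pics/s13a.png

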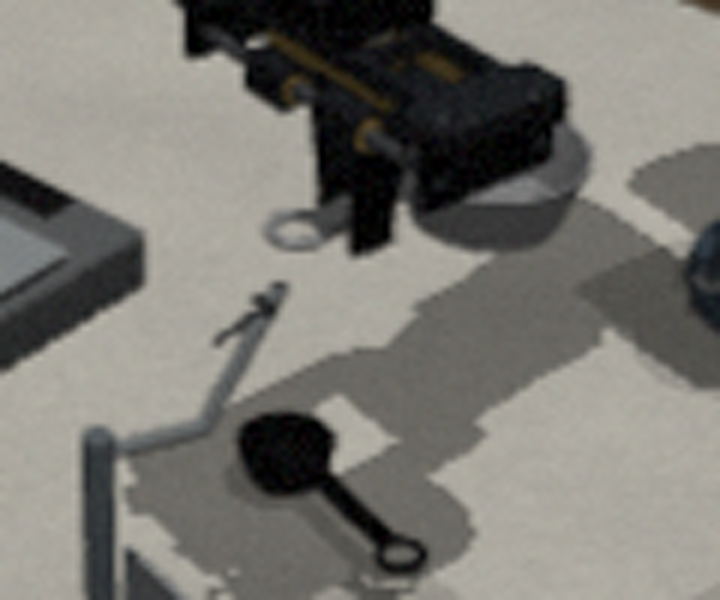

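arm_command:
  plan:
    - [[0.03, -0.06, -0.5], 0]
    - [[0.05, -0.06, -0.83], 0]
    - [[0.27, -0.11, -1.16], 0]
    - [[0.5, -0.17, -1.49], 0]
    - [[0.67, -0.21, -1.75], 0]

```text
time: 14.55
position: [0.5505, -0.0355, 0.2467]
tool_rot: [0.702, -0.083, 0.085, -0.702]
ft_force: [-0.3, 0.9, 5.1]
grip_width: 0.013
```

arm_command:
  plan:
    - [[0.16, -0.04, -0.23], 0]
    - [[0.33, -0.08, -0.49], 0]
    - [[0.45, -0.11, -0.66], 0]

```text
time: 14.85
position: [0.5618, -0.0384, 0.2299]
tool_rot: [0.702, -0.083, 0.085, -0.702]
ft_force: [0.6, -0.4, -0.4]
grip_width: 0.0127
```

Run:
```python
from h import *
snap("scene","s14")
crop("s14",280,120,90,75,8,"s14a");o,_=st()
```

```text
t 14.9 tcp [ 0.5609 -0.0383  0.2288] jaw 76.33 down [-0.001  0.    -1.   ] F [-0.  -0.7 -1.8] w 0.0129 q [-0.27  0.44  1.58 -0.    1.12 -1.6 ]
```

View pics/s14a.png

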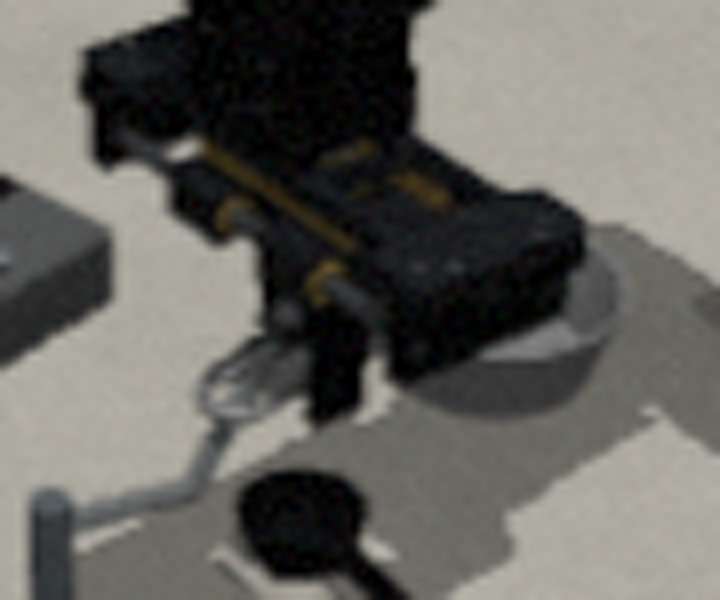

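The force went up to 5 N and fell back to 0, with the eye now at (240,385) on the bar below the catch hinge. A little further to be surely past it.

arm_command:
  plan:
    - [[0.12, -0.03, -0.17], 0]
    - [[0.24, -0.06, -0.34], 0]
    - [[0.36, -0.09, -0.52], 0]
    - [[0.36, -0.09, -0.52], 0]

```text
time: 15.3
position: [0.5693, -0.0403, 0.2163]
tool_rot: [-0.702, 0.085, -0.083, 0.702]
ft_force: [-0.0, -0.5, -1.6]
grip_width: 0.0132
```

Run:
```python
from h import *
snap("scene","s15")
crop("s15",280,120,90,75,8,"s15a");o,_=st();print(o["position"]+[.035,-.0085,.018]-CR)
```

```text
t 15.35 tcp [ 0.5693 -0.0402  0.2167] jaw 76.35 down [-0.001  0.    -1.   ] F [-0.2 -0.1 -0.9] w 0.0129 q [-0.27  0.46  1.58 -0.    1.1  -1.6 ]
[-0.01269912  0.00155989  0.01966137]
```

View pics/s15a.png

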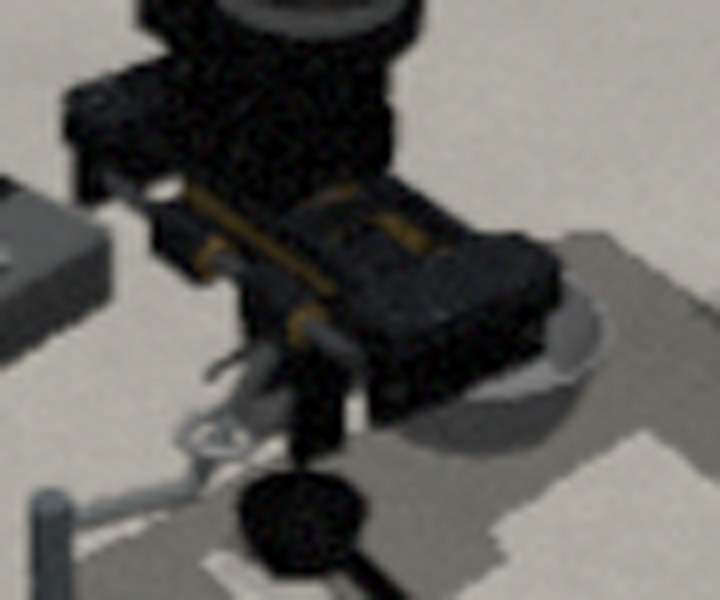

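The catch is sprung out above the eye: its end is at (210,375) and the eye at (220,437). First I slacken the grip to let the bowl droop gently, then open.

arm_command:
  plan:
    - [[0, 0, 0], 0]
    - [[0, 0, 0], 0]
    - [[0, 0, 0], 0]
    - [[0, 0, 0], 0]
    - [[0, 0, 0], 0]
  force: 3

```text
time: 15.85
position: [0.5689, -0.04, 0.2171]
tool_rot: [-0.702, 0.085, -0.084, 0.702]
ft_force: [-2.0, 0.1, -1.9]
grip_width: 0.014
```

arm_command:
  plan:
    - [[0, 0, 0], 0]
    - [[0, 0, 0], 0]
    - [[0, 0, 0], 0]
    - [[0, 0, 0], 0]
    - [[0, 0, 0], 0]
  fingers: 0.2

```text
time: 16.35
position: [0.5698, -0.0404, 0.2175]
tool_rot: [0.702, -0.084, 0.084, -0.702]
ft_force: [0.5, 0.4, -0.6]
grip_width: 0.046
```

Run:
```python
from h import *
snap("scene","s16")
crop("s16",270,120,90,100,6,"s16a");o,_=st()
```

```text
t 16.4 tcp [ 0.5697 -0.0404  0.2174] jaw 76.35 down [ 0. -0. -1.] F [-0.1 -1.  -0.6] w 0.0484 q [-0.27  0.46  1.58 -0.    1.1  -1.6 ]
```

View pics/s16a.png

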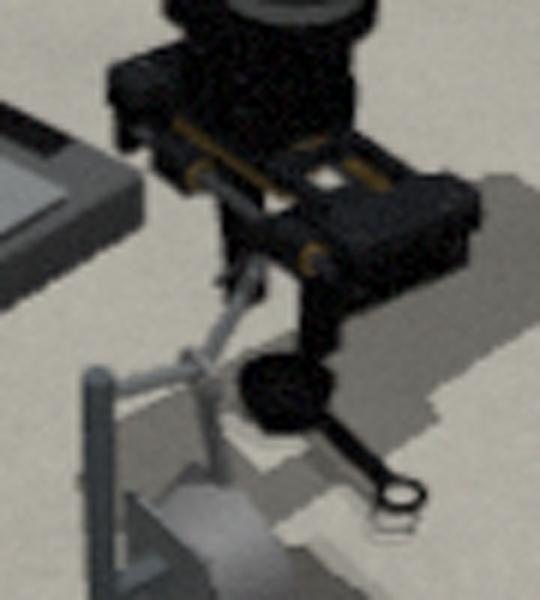

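The large scoop hangs from the crook with its eye at (195,365) in the crop and the bowl at the plate. Next I withdraw and go to the middle scoop.

arm_command:
  plan:
    - [[-0.5, 0.1, 1], 0]
    - [[-1, 0.2, 2.5], 0]
    - [[-2, 2, 3.5], 0.7]
    - [[-2.03, 4, 3.5], 1.4]
    - [[-2.03, 6, 3.5], 2]

```text
time: 16.9
position: [0.5188, 0.1047, 0.3065]
tool_rot: [-0.707, 0.021, -0.024, 0.707]
ft_force: [0.6, -0.4, -0.0]
grip_width: 0.0521
```

arm_command:
  plan:
    - [[0, 2, -1], 0.6]
    - [[0, 4, -2], 0.6]
    - [[0, 6, -3], 0.6]
    - [[0, 8, -4], 0.6]
    - [[0, 10, -5], 0.6]

```text
time: 17.4
position: [0.5187, 0.3293, 0.1922]
tool_rot: [-0.707, 0.004, -0.004, 0.707]
ft_force: [1.7, 0.5, 0.7]
grip_width: 0.0522
```

arm_command:
  plan:
    - [[0, 0.9, 0], 0]
    - [[0, 0.9, 0], 0]

```text
time: 17.6
position: [0.518, 0.3531, 0.1917]
tool_rot: [-0.707, 0.003, -0.002, 0.707]
ft_force: [1.0, -0.5, 0.9]
grip_width: 0.0522
```

Run:
```python
from h import *
go([.519,.3796,.0105],-.5)
snap("scene","s17");crop("s17",250,120,150,120,5,"s17a")
```

```text
t 17.6 tcp [0.518  0.3531 0.1917] jaw 89.59 down [-0.001  0.    -1.   ] F [ 1.  -0.5  0.9] w 0.0522 q [ 0.42  0.56  1.46  0.    1.12 -1.14]
shift [ 0.04  1.06 -7.25] turn -0.02 alt 35.98
```

View pics/s17a.png

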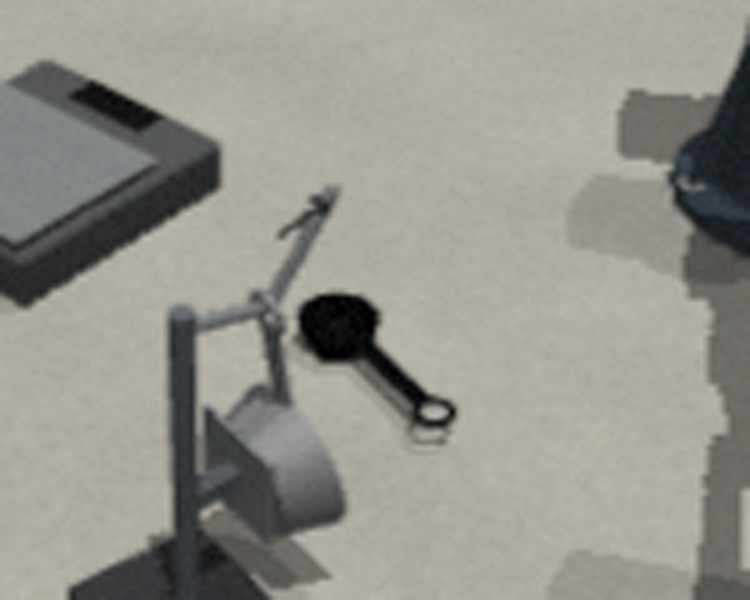

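The large scoop hangs at rest against the plate and the catch is out. Now down on the middle scoop.

arm_command:
  plan:
    - [[0.04, 1.06, -1], 0]
    - [[0.04, 1.06, -3], 0]
    - [[0.04, 1.06, -5], 0]
    - [[0.04, 1.06, -6.7], 0]
    - [[0.04, 1.06, -7.25], 0]

```text
time: 18.15
position: [0.5174, 0.3734, 0.0078]
tool_rot: [0.709, -0.007, 0.002, -0.706]
ft_force: [-0.8, -0.9, 0.4]
grip_width: 0.0522
```

arm_command:
  plan:
    - [[0, 0, 0], 0]
    - [[0, 0, 0], 0]

```text
time: 18.35
position: [0.5217, 0.3765, 0.0137]
tool_rot: [-0.707, 0.003, -0.005, 0.708]
ft_force: [0.7, -0.1, 0.8]
grip_width: 0.0523
```

Run:
```python
from h import *
go([.519,.3796,.0105],-.5)
snap("scene","s18");crop("s18",370,200,130,110,5,"s18a")
```

```text
t 18.35 tcp [0.5217 0.3765 0.0137] jaw 89.3 down [ 0.003  0.001 -1.   ] F [ 0.7 -0.1  0.8] w 0.0523 q [ 0.45  0.82  1.52 -0.    0.8  -1.11]
shift [-0.11  0.13 -0.13] turn 0.04 alt -35.96
```

View pics/s18a.png

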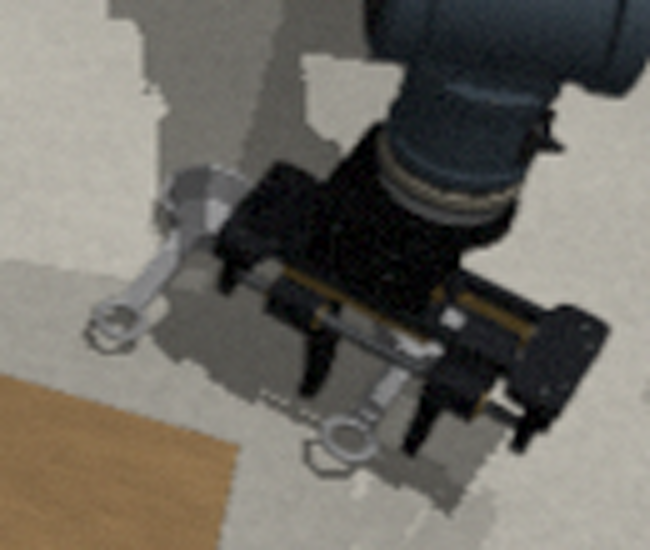

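arm_command:
  plan:
    - [[-0.1, 0.13, -0.1], 0]
    - [[-0.1, 0.13, -0.1], 0]
    - [[-0.1, 0.13, -0.1], 0]
    - [[-0.1, 0.13, -0.1], 0]
    - [[-0.1, 0.13, -0.1], 0]
  fingers: -1
  force: 60

```text
time: 18.9
position: [0.5174, 0.3798, 0.0095]
tool_rot: [-0.707, 0.004, -0.004, 0.707]
ft_force: [-0.4, 0.3, -0.3]
grip_width: 0.0201
```

arm_command:
  plan:
    - [[0, 0, 0], 0]
    - [[0, 0, 0], 0]
    - [[0, 0, 0], 0]
    - [[0, 0, 0], 0]

```text
time: 19.3
position: [0.5174, 0.3797, 0.0092]
tool_rot: [0.707, -0.004, 0.004, -0.707]
ft_force: [0.2, -0.5, 0.4]
grip_width: 0.0129
```

Run:
```python
from h import *
st()
snap("scene","s19");crop("s19",370,200,130,110,5,"s19a")
P=lambda x0,y0,s,X,Y:(x0+(X+.5)/s-.5,y0+(Y+.5)/s-.5)
```

```text
t 19.3 tcp [0.5174 0.3797 0.0092] jaw 89.35 down [ 0. -0. -1.] F [ 0.2 -0.5  0.4] w 0.0129 q [ 0.46  0.83  1.52 -0.    0.79 -1.1 ]
```

View pics/s19a.png

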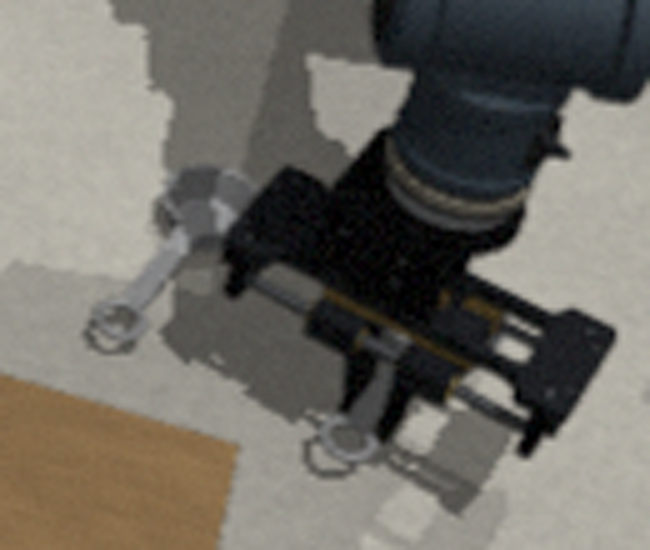

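Gripped (12.9 mm), eye unmoved at (348,437). Lift and carry to the tip.

arm_command:
  plan:
    - [[0, 0, 0.3], 0]
    - [[0, 0, 1.3], 0]
    - [[0, 0, 3], 0]
    - [[0, 0, 5], 0]
    - [[0, 0, 7], 0]

```text
time: 19.85
position: [0.5167, 0.3793, 0.1857]
tool_rot: [0.707, -0.004, 0.004, -0.707]
ft_force: [0.3, -0.3, -0.5]
grip_width: 0.0125
```

arm_command:
  plan:
    - [[0, 0, 2], 0]
    - [[0, -1, 3.5], -0.6]
    - [[0, -3, 4.2], -1.2]
    - [[0, -5, 4.2], -1.8]
    - [[0.4, -7, 4.2], -2.6]

```text
time: 20.35
position: [0.5253, 0.2071, 0.2907]
tool_rot: [-0.702, 0.084, -0.085, 0.702]
ft_force: [0.2, -0.3, -0.9]
grip_width: 0.0128
```

arm_command:
  plan:
    - [[0.1, -2, 0], 0]
    - [[0.1, -4, 0], 0]
    - [[0.1, -6, 0], 0]
    - [[0.1, -8, 0], 0]
    - [[0.1, -9, 0], 0]

```text
time: 20.85
position: [0.5287, -0.0203, 0.2896]
tool_rot: [0.702, -0.085, 0.085, -0.701]
ft_force: [0.5, -0.1, -0.6]
grip_width: 0.0132
```

arm_command:
  plan:
    - [[0, -0.3, 0], 0]
    - [[0, -0.3, 0], 0]
    - [[0, -0.3, 0], 0]

```text
time: 21.15
position: [0.5288, -0.023, 0.2893]
tool_rot: [-0.702, 0.084, -0.084, 0.702]
ft_force: [0.3, 0.5, -1.4]
grip_width: 0.0128
```

Run:
```python
from h import *
snap("scene","s20")
crop("s20",270,100,120,100,6,"s20a")
d=.088
tgt=hk(-.574*d-.0375,.819*d-.018);go(tgt,-13.6);o,_=st()
print(proj("s20",o["position"]+[.0365,-.0088,.018]),proj("s20",hk(-.043,.061)))
```

```text
t 21.2 tcp [ 0.5289 -0.0227  0.2892] jaw 76.43 down [-0.     0.001 -1.   ] F [ 0.8  0.5 -0.4] w 0.013 q [-0.25  0.32  1.59  0.    1.23 -1.59]
shift [ 0.1  -0.28 -0.81] turn -0.01 alt 35.99
t 21.2 tcp [ 0.5289 -0.0227  0.2892] jaw 76.43 down [-0.     0.001 -1.   ] F [ 0.8  0.5 -0.4] w 0.013 q [-0.25  0.32  1.59  0.    1.23 -1.59]
[320.91120705 148.29650286] [315.91323697 158.09703496]
```

View pics/s20a.png

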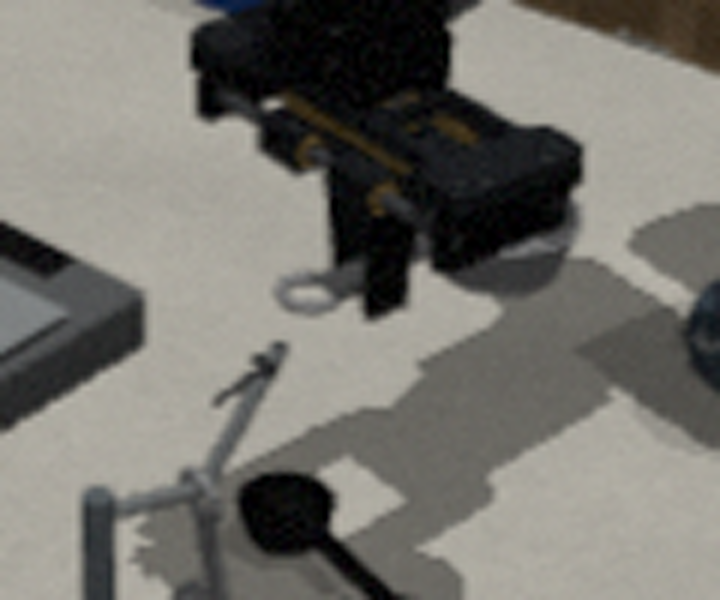

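arm_command:
  plan:
    - [[0.1, -0.28, -0.4], 0]
    - [[0.1, -0.28, -0.81], 0]
    - [[0.32, -0.33, -1.14], 0]
    - [[0.54, -0.39, -1.47], 0]
    - [[0.72, -0.43, -1.73], 0]

```text
time: 21.7
position: [0.5483, -0.035, 0.2458]
tool_rot: [0.702, -0.083, 0.084, -0.702]
ft_force: [-0.7, 0.1, 5.8]
grip_width: 0.0129
```

arm_command:
  plan:
    - [[0.16, -0.04, -0.23], 0]
    - [[0.33, -0.08, -0.49], 0]
    - [[0.5, -0.12, -0.74], 0]
    - [[0.65, -0.15, -0.96], 0]
    - [[0.72, -0.17, -1.05], 0]

```text
time: 22.2
position: [0.5643, -0.0389, 0.218]
tool_rot: [-0.702, 0.085, -0.083, 0.702]
ft_force: [-0.5, -0.2, -0.5]
grip_width: 0.0128
```

Run:
```python
from h import *
snap("scene","s21")
crop("s21",280,120,90,75,8,"s21a");o,_=st()
```

```text
t 22.25 tcp [ 0.5645 -0.039   0.218 ] jaw 76.34 down [-0.003  0.001 -1.   ] F [-0.   0.2 -0.5] w 0.0132 q [-0.27  0.45  1.59 -0.    1.1  -1.6 ]
```

View pics/s21a.png

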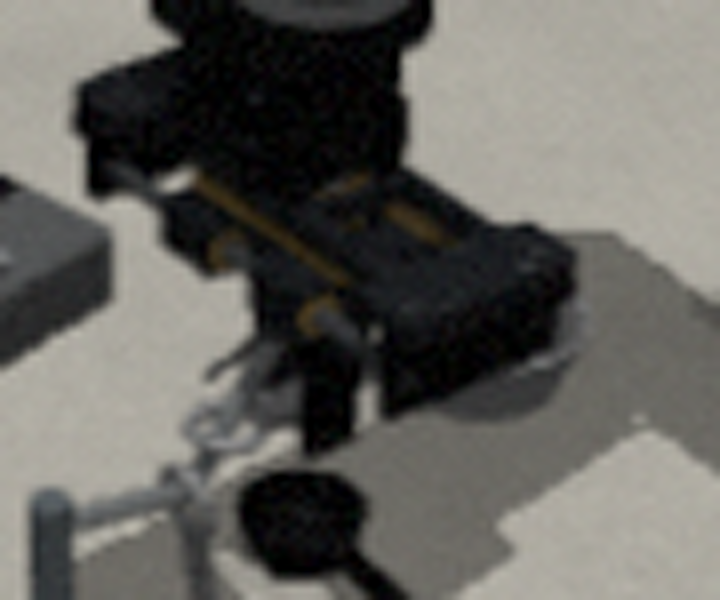

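The catch is out above the middle scoop's eye: catch end (210,375), eye (225,425). Letting it go gently.

arm_command:
  plan:
    - [[0, 0, 0], 0]
    - [[0, 0, 0], 0]
    - [[0, 0, 0], 0]
    - [[0, 0, 0], 0]
    - [[0, 0, 0], 0]
  force: 3

```text
time: 22.75
position: [0.5643, -0.0388, 0.2195]
tool_rot: [-0.702, 0.085, -0.083, 0.702]
ft_force: [-2.1, 0.8, -3.0]
grip_width: 0.0139
```

arm_command:
  plan:
    - [[0, 0, 0], 0]
    - [[0, 0, 0], 0]
    - [[0, 0, 0], 0]
    - [[0, 0, 0], 0]
    - [[0, 0, 0], 0]
  fingers: 0.2

```text
time: 23.25
position: [0.5654, -0.0392, 0.22]
tool_rot: [0.702, -0.084, 0.084, -0.702]
ft_force: [-1.3, -0.3, -0.5]
grip_width: 0.0459
```

arm_command:
  plan:
    - [[-0.5, 0.1, 1], 0]
    - [[-1, 0.2, 2.5], 0]
    - [[-1.6, 1.5, 3.5], 0.7]
    - [[-1.8, 3.5, 3.5], 1.4]
    - [[-1.8, 5, 3.5], 2]

```text
time: 23.75
position: [0.5197, 0.0875, 0.3088]
tool_rot: [-0.707, 0.021, -0.023, 0.707]
ft_force: [0.1, 0.2, -0.2]
grip_width: 0.052
```

Run:
```python
from h import *
# S eye avg (.555,.2375), grip 37 mm back
go([.518,.2375,.0055],-.3)
snap("scene","s22");crop("s22",250,120,100,120,5,"s22a")
```

```text
t 23.75 tcp [0.5197 0.0875 0.3088] jaw 86.43 down [ 0.003  0.001 -1.   ] F [ 0.1  0.2 -0.2] w 0.052 q [-0.05  0.3   1.57  0.    1.28 -1.55]
shift [ -0.07   6.   -12.13] turn 0.65 alt -35.35
```

View pics/s22a.png

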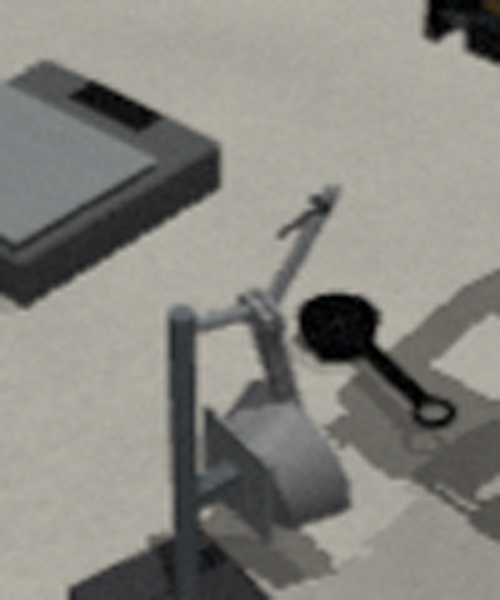

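Middle one hangs nested at the plate. Now the smallest.

arm_command:
  plan:
    - [[-0.07, 2, 0], 0.6]
    - [[-0.07, 4, -1], 0.6]
    - [[-0.07, 5.5, -2.5], 0.6]
    - [[-0.07, 6, -4.5], 0.65]
    - [[-0.07, 6, -6.5], 0.65]

```text
time: 24.3
position: [0.5193, 0.238, 0.1528]
tool_rot: [-0.707, -0.0, -0.003, 0.708]
ft_force: [0.8, 0.4, -0.4]
grip_width: 0.0526
```

arm_command:
  plan:
    - [[0, 0, -2], 0]
    - [[0, 0, -3.5], 0]
    - [[0, 0, -4.5], 0]
    - [[0, 0, -4.5], 0]

```text
time: 24.7
position: [0.5158, 0.2346, 0.0372]
tool_rot: [0.708, -0.005, -0.0, -0.706]
ft_force: [-1.4, 0.8, -0.0]
grip_width: 0.0524
```

Run:
```python
from h import *
go([.518,.2375,.0075],-.3)
snap("scene","s23");crop("s23",350,180,110,110,5,"s23a")
```

```text
t 24.7 tcp [0.5158 0.2346 0.0372] jaw 89.59 down [-0.008 -0.002 -1.   ] F [-1.4  0.8 -0. ] w 0.0524 q [ 0.23  0.72  1.71 -0.    0.72 -1.33]
shift [ 0.09  0.12 -1.19] turn 0.02 alt -35.98
```

View pics/s23a.png

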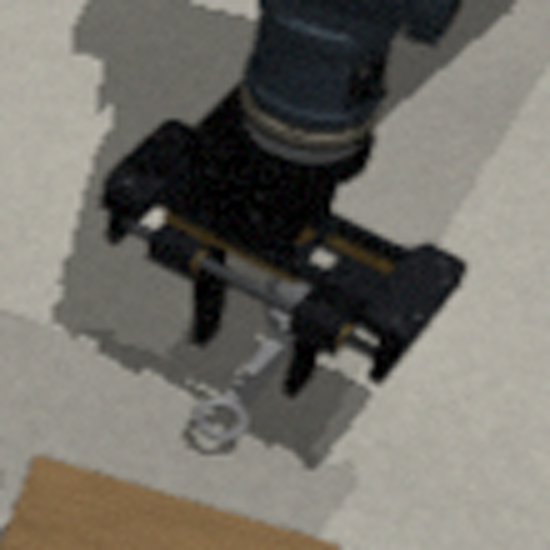

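arm_command:
  plan:
    - [[0, 0.05, -0.4], 0]
    - [[0, 0.05, -0.8], 0]
    - [[0, 0.05, -1.2], 0]
    - [[0, 0.05, -1.2], 0]
    - [[0, 0.05, -1.2], 0]

```text
time: 25.25
position: [0.5183, 0.2367, 0.0108]
tool_rot: [0.707, -0.003, 0.002, -0.707]
ft_force: [-0.6, -0.4, 0.9]
grip_width: 0.0521
```

arm_command:
  plan:
    - [[0, 0, 0], 0]
    - [[0, 0, 0], 0]
    - [[0, 0, 0], 0]
    - [[0, 0, 0], 0]
    - [[0, 0, 0], 0]
  fingers: -1
  force: 60

```text
time: 25.75
position: [0.5185, 0.2367, 0.011]
tool_rot: [-0.707, 0.002, -0.003, 0.707]
ft_force: [-0.3, 1.0, 0.0]
grip_width: 0.0199
```

arm_command:
  plan:
    - [[0, 0, 0], 0]
    - [[0, 0, 0], 0]
    - [[0, 0, 0], 0]

```text
time: 26.05
position: [0.5184, 0.2367, 0.0108]
tool_rot: [-0.707, 0.002, -0.003, 0.707]
ft_force: [0.4, 0.1, 0.4]
grip_width: 0.0134
```

Run:
```python
from h import *
st()
snap("scene","s24");crop("s24",350,180,110,110,5,"s24a")
```

```text
t 26.05 tcp [0.5184 0.2367 0.0108] jaw 89.59 down [ 0.  0. -1.] F [0.4 0.1 0.4] w 0.0134 q [ 0.23  0.77  1.71  0.    0.66 -1.33]
```

View pics/s24a.png

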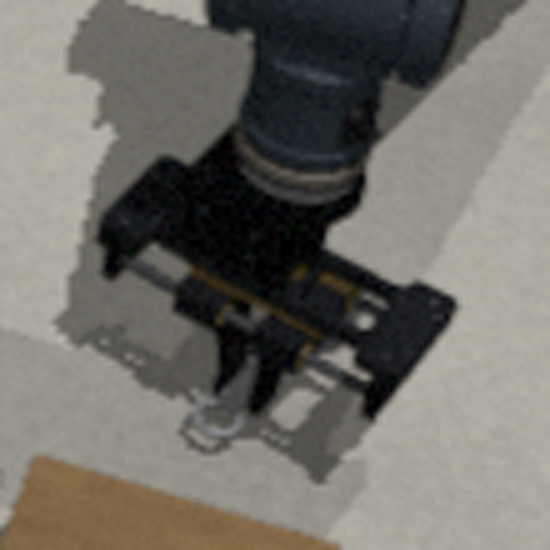

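Gripped (13.4 mm), eye unmoved at (218,418). Lift and carry.

arm_command:
  plan:
    - [[0, 0, 0.3], 0]
    - [[0, 0, 1.3], 0]
    - [[0, 0, 3], 0]
    - [[0, 0, 5], 0]
    - [[0, 0, 7], 0]

```text
time: 26.6
position: [0.5177, 0.2364, 0.1876]
tool_rot: [0.707, -0.003, 0.002, -0.707]
ft_force: [1.5, 0.1, -0.7]
grip_width: 0.0126
```

arm_command:
  plan:
    - [[0, 0, 2], 0]
    - [[0, -1, 3.5], -0.6]
    - [[0, -3, 4.5], -1.2]
    - [[0, -5, 4.5], -1.8]
    - [[0.4, -7, 4.5], -2.65]

```text
time: 27.1
position: [0.5263, 0.0668, 0.3003]
tool_rot: [0.702, -0.083, 0.085, -0.702]
ft_force: [0.3, 1.0, -0.8]
grip_width: 0.0126
```

arm_command:
  plan:
    - [[0.1, -1.5, 0], 0]
    - [[0.1, -3, 0], 0]
    - [[0.1, -3.5, 0], 0]
    - [[0.1, -3.5, 0], 0]
    - [[0.1, -3.5, 0], 0]

```text
time: 27.6
position: [0.5294, -0.0188, 0.2983]
tool_rot: [-0.702, 0.084, -0.084, 0.702]
ft_force: [-0.8, 1.1, -0.8]
grip_width: 0.0128
```

Run:
```python
from h import *
snap("scene","s25")
crop("s25",270,100,120,120,5,"s25a")
d=.088
tgt=hk(-.574*d-.0366,.819*d-.0112);go(tgt,-13.6);o,_=st()
print(proj("s25",o["position"]+[.0356,-.0086,.0112]),proj("s25",hk(-.043,.061)))
```

```text
t 27.65 tcp [ 0.5294 -0.0183  0.2983] jaw 76.41 down [-0.     0.001 -1.   ] F [ 1.4  0.4 -1.2] w 0.0128 q [-0.25  0.31  1.57  0.    1.26 -1.58]
shift [ 0.12 -0.46 -0.9 ] turn -0.0 alt 36.0
t 27.65 tcp [ 0.5294 -0.0183  0.2983] jaw 76.41 down [-0.     0.001 -1.   ] F [ 1.4  0.4 -1.2] w 0.0128 q [-0.25  0.31  1.57  0.    1.26 -1.58]
[322.3343181  148.11670276] [315.91323697 158.09703496]
```

View pics/s25a.png

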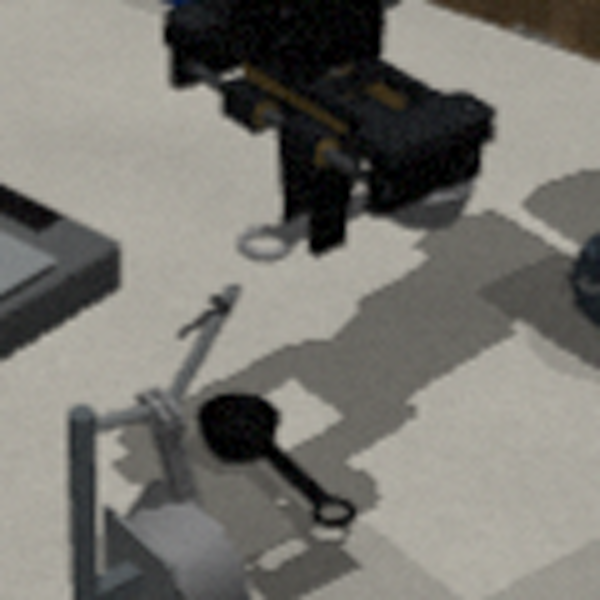

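arm_command:
  plan:
    - [[0.1, -0.46, -0.4], 0]
    - [[0.12, -0.46, -0.9], 0]
    - [[0.34, -0.51, -1.23], 0]
    - [[0.56, -0.57, -1.56], 0]
    - [[0.74, -0.61, -1.82], 0]

```text
time: 28.15
position: [0.5495, -0.035, 0.2527]
tool_rot: [0.702, -0.083, 0.084, -0.702]
ft_force: [-0.6, -0.9, 6.7]
grip_width: 0.0129
```

arm_command:
  plan:
    - [[0.16, -0.04, -0.23], 0]
    - [[0.33, -0.08, -0.49], 0]
    - [[0.5, -0.12, -0.74], 0]
    - [[0.62, -0.15, -0.92], 0]
    - [[0.66, -0.16, -0.98], 0]

```text
time: 28.65
position: [0.564, -0.0387, 0.2267]
tool_rot: [-0.702, 0.085, -0.083, 0.702]
ft_force: [-0.2, 0.3, -0.5]
grip_width: 0.013
```

Run:
```python
from h import *
snap("scene","s26")
crop("s26",280,120,90,75,8,"s26a");o,_=st()
```

```text
t 28.7 tcp [ 0.5642 -0.0387  0.2268] jaw 76.35 down [-0.003  0.001 -1.   ] F [-0.1 -0.3 -1.2] w 0.0127 q [-0.27  0.44  1.58  0.    1.12 -1.6 ]
```

View pics/s26a.png

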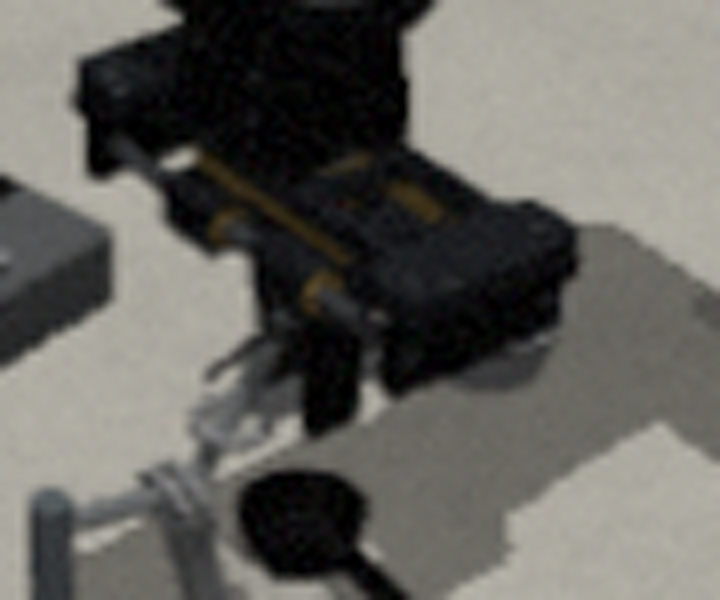

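Catch end (210,375) is out above the eye (225,420), so I release.

arm_command:
  plan:
    - [[0, 0, 0], 0]
    - [[0, 0, 0], 0]
    - [[0, 0, 0], 0]
    - [[0, 0, 0], 0]
    - [[0, 0, 0], 0]
  force: 3

```text
time: 29.2
position: [0.564, -0.0386, 0.2281]
tool_rot: [-0.702, 0.085, -0.083, 0.702]
ft_force: [-1.4, 1.3, -3.1]
grip_width: 0.0137
```

arm_command:
  plan:
    - [[0, 0, 0], 0]
    - [[0, 0, 0], 0]
    - [[0, 0, 0], 0]
    - [[0, 0, 0], 0]
    - [[0, 0, 0], 0]
  fingers: 0.2

```text
time: 29.7
position: [0.565, -0.039, 0.2285]
tool_rot: [0.702, -0.084, 0.084, -0.702]
ft_force: [0.3, 0.0, 0.1]
grip_width: 0.0458
```

arm_command:
  plan:
    - [[-0.5, 0.1, 1], 0]
    - [[-1, 0.2, 2.5], 0]
    - [[-2, 1.5, 3.5], 0.7]
    - [[-3, 3.5, 3.5], 1.4]
    - [[-3, 5.4, 3.5], 2]

```text
time: 30.2
position: [0.488, 0.0937, 0.3171]
tool_rot: [0.707, -0.022, 0.023, -0.707]
ft_force: [1.5, 0.9, -0.4]
grip_width: 0.0522
```

arm_command:
  plan:
    - [[0, 2, 0], 0]
    - [[0, 4, 0], 0]
    - [[0, 6, 0], 0]
    - [[0, 8, 0], 0]
    - [[0, 8, 0], 0]

```text
time: 30.7
position: [0.4892, 0.299, 0.3158]
tool_rot: [-0.706, 0.02, -0.02, 0.708]
ft_force: [-0.4, 0.2, -1.4]
grip_width: 0.052
```

arm_command:
  plan:
    - [[0, 0, 0], 0]
    - [[0, 0, 0], 0]
    - [[0, 0, 0], 0]
    - [[0, 0, 0], 0]
    - [[0, 0, 0], 0]

```text
time: 31.2
position: [0.4903, 0.2922, 0.316]
tool_rot: [-0.707, 0.023, -0.023, 0.707]
ft_force: [0.2, 0.4, -0.8]
grip_width: 0.0524
```

Run:
```python
from h import *
st()
snap("scene","s27");snap("top","t27");crop("s27",270,140,70,100,6,"s27a");crop("t27",290,140,70,100,6,"t27a")
```

```text
t 31.2 tcp [0.4903 0.2922 0.316 ] jaw 86.24 down [ 0.  0. -1.] F [ 0.2  0.4 -0.8] w 0.0524 q [ 0.34  0.36  1.45 -0.    1.33 -1.16]
```

View pics/s27a.png

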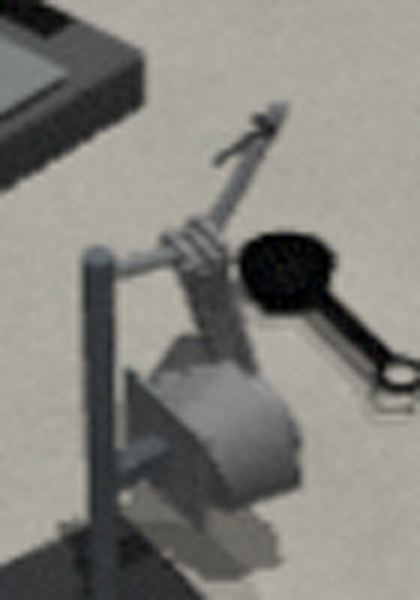

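View pics/t27a.png

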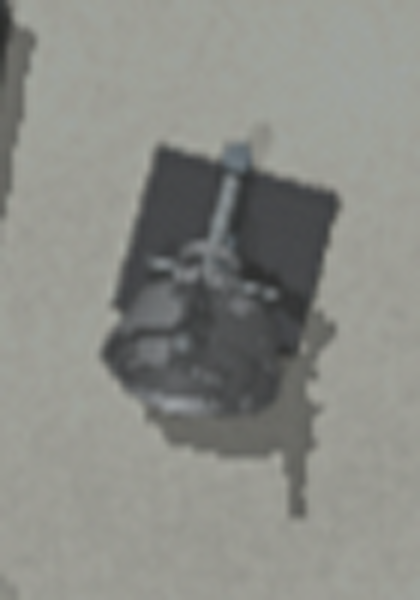

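View pics/t27.png

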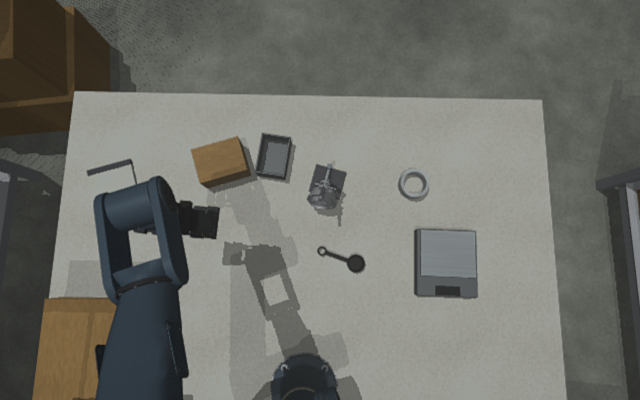

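arm_command:
  plan:
    - [[0, 0, 0], 0]
    - [[0, 0, 0], 0]
    - [[0, 0, 0], 0]
    - [[0, 0, 0], 0]
    - [[0, 0, 0], 0]

```text
time: 31.8
position: [0.4899, 0.2933, 0.3158]
tool_rot: [0.707, -0.022, 0.022, -0.707]
ft_force: [0.1, -0.2, 0.1]
grip_width: 0.0519
```

Run:
```python
from h import *
snap("scene","s28");snap("top","t28")
for n in("s","t"):
    a=cv2.imread(f"pics/{n}27.png").astype(int);b=cv2.imread(f"pics/{n}28.png").astype(int)
    w=(slice(140,250),slice(270,350)); d=np.abs(a-b)[w];print(n,d.max(),d.mean())
im=cv2.imread("pics/t28.png")[175:215,300:350];im=cv2.convertScaleAbs(im,alpha=1.8,beta=-20)
cv2.imwrite("pics/t28z.png",cv2.resize(im,None,fx=12,fy=12,interpolation=cv2.INTER_CUBIC))
im=cv2.imread("pics/s28.png")[170:230,285:325];im=cv2.convertScaleAbs(im,alpha=1.5)
cv2.imwrite("pics/s28z.png",cv2.resize(im,None,fx=9,fy=9,interpolation=cv2.INTER_CUBIC))
```

```text
s 20 1.9376515151515152
t 21 0.6581818181818182
```

View pics/t28z.png

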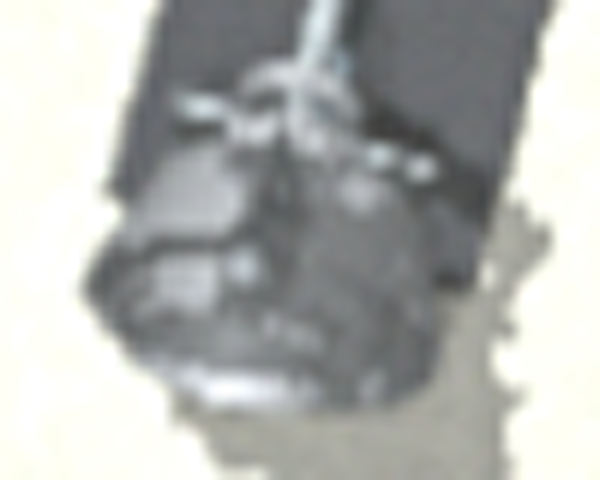

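View pics/s28z.png

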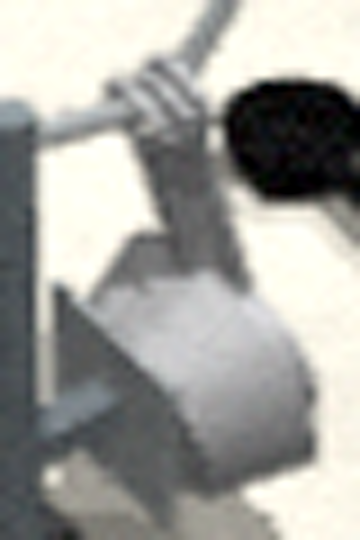

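Run:
```python
from h import *
o=[]
for t in("s17","s22","s28"):
    im=cv2.imread(f"pics/{t}.png")[170:230,285:325];im=cv2.convertScaleAbs(im,alpha=1.5)
    o.append(cv2.resize(im,None,fx=6.5,fy=6.5,interpolation=cv2.INTER_CUBIC))
cv2.imwrite("pics/cmp.png",np.hstack(o))
# expected px of hung bowl centre/rim and of 25mm shift in -x hook
for x in(.0,-.025,-.05): print(x,proj("s28",hk(x,-.12)),proj("t28",hk(x,-.12)))
```

```text
0.0 [303.11264374 212.51738612] [322.68677792 193.69486622]
-0.025 [309.66315433 209.30555673] [320.75484105 201.09149874]
-0.05 [316.08624089 206.15620557] [318.81056899 208.53535791]
```

View pics/cmp.png

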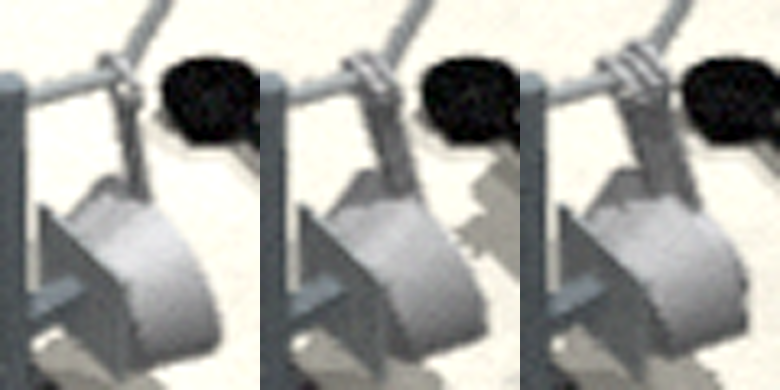

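Run:
```python
from h import *
from rig import hand_in
snap("top","t29");snap("scene","s29")
a=cv2.imread("pics/t1.png").astype(int);b=cv2.imread("pics/t29.png").astype(int)
for n,(x,y,w,h) in dict(carton=(190,135,40,30),bin=(258,132,35,50),tape=(395,165,38,38),scale=(412,226,68,74)).items(): print(n,np.abs(a-b)[y:y+h,x:x+w].mean().round(2))
c=cv2.imread("pics/s27.png").astype(int);e=cv2.imread("pics/s29.png").astype(int)
print("hang",np.abs(c-e)[170:230,285:325].max(),"bare bench",np.abs(c-e)[100:150,200:260].max())
print(hand_in())
```

```text
carton 12.71
bin 9.83
tape 15.05
scale 12.55
hang 21 bare bench 14
the job is handed in; nothing more can be done
None
```

All three scoops hang from the crook in the order asked (largest, middle, smallest), and I handed the job in at about 32 s of the 72 s allowed.

**First try failed:** I lifted once before the fingers had closed. Then, gripping the largest scoop 54 mm from its eye, I had it pivot in the grip and stop at the catch. I set it back down, regripped about 36 mm from the eye with 60 N, and used about that grip for the other two. Highest push reading with it was about 7 N.

**Last checks:**
- **Catch:** the camera shows it sprung out above all three eyes.
- **Nesting:** the outline shows the smaller bowls inside the largest, with only a small edge showing past its rim. I judged this from the outline and from how far a bowl left outside would stick out. The inside of the mouths was not seen clearly.
- **Stillness:** the last pictures, about half a second apart, differ by at most 21 grey levels at the scoops, against 14 on bare bench. I took this as image noise and edges.
- **Clear of the robot:** the arm was well away, touching nothing.
- **Bystanders:** my automatic before/after comparison did not settle this. The scale, tape roll, carton and parts bin all differ by 10–15 grey levels on average. I put that down to a brightness change, since by eye in the top view they, and the black look-alike scoop, sit at the same pixels as before. The arm never went near the four bystanders.

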